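# Torque down a digestion vessel

### The job

Close the steel digestion vessel with the break-over torque wrench: take the wrench from its grey pad, set its ring fully home over the hexagon of the vessel's nut (you may have to feel for the flats; press only gently), then turn the handle clockwise, seen from above, until its hinge breaks over with a clear bend, and stop there, before the handle is driven against the end of its hinge. Keep hold of it, ease off until the handle has sprung straight again with the ring still on the nut, then lift the wrench off, lay it gently flat on its pad and let go. Do not disturb the tube tray, the steel dish or the bottle with the blue cap.

Things in the scene. Friction and masses are not known exactly. Their poses are not given: they have to be found in the camera images.
- wrench: Head of the loose torque wrench (0.27 kg, 202 mm long). Origin: centre of the ring's underside; z up, x from the ring along the straight handle. Steel ring 57 mm across, 16 mm thick (z 0 to 16); through-hole with six sides, 38 mm across flats, flats facing x and every 60 degrees from it. Starts flat on the pad. Centre of mass near x = 102 mm: let go on the nut, it tips off.
- wrench_grip (a point): Hand mark: pale band round the middle of the handle's dark grip, at the grip's centre, 140 mm from the ring's axis when straight, 90 mm beyond the hinge, 11 mm above the underside. Axes of the handle: x away from the ring, z up. The grip is 22 mm wide (y), 22 mm high, 88 mm long (x), flat-sided; a steel knob ends the handle 62 mm past the mark.
- wrench_handle (a joint): Bend at the hinge (brass pin 50 mm from the ring's axis), rad: 0 straight, grows as the handle folds clockwise from above; end stop 0.40. A preloaded spring keeps it straight up to about 1.13 N m at the hinge (about 12 N sideways at the hand mark); then resistance falls (about 9 N at 0.25 rad). It springs back to 0 when let go and does not bend the other way.
- nut_seat (a point): Centre of the top of the round collar (50 mm across) under the nut's hexagon, 96 mm above the worktop; the wrench's underside rests here when fully home. Axes: the fixed vessel's, z up. Above it: hexagon 36 mm across flats, 12 mm high, then a round pilot 33.6 mm across, 4 mm high. A ring out of line with the hexagon rides on its corners, 12 mm too high.
- vessel: Steel digestion vessel, fixed; its cap is 74 mm across, its square fixture 104 mm wide. Origin: centre of the underside, on the nut's axis. The nut's corners face the vessel's x turned clockwise by 0 to 0.5 rad (not reported) and every 60 degrees from there; the ring fits within about 0.1 rad. The nut turns on lightly (2 N at the hand mark) by 0.1 to 0.6 rad, then seats firmly.
- tool_mat: Grey tool pad of dense foam, fixed to the worktop, 140 x 300 x 10 mm (x, y, z). Origin: centre of its underside; its top is at z = 10 mm.
- foam_tray: Loose white tray with sample tubes, 80 x 146 x 98 mm, left of the vessel; origin: centre of its underside. To be left alone.
- cap_dish: Loose round steel dish, 69 mm across, 20 mm high, right of the pad; origin: centre of its underside. To be left alone.
- reagent_b: Loose white bottle with a blue cap, 52 mm across, 110 mm high, right of the pad; origin: centre of its underside. To be left alone.
Things that resemble listed ones, but are neither listed nor needed, are in the scene too. What is shaped like the vessel but red is not meant.

How it is judged:
By the outcome, as a careful person would: the job done as asked, in the order asked, and still so for the second after the job is handed in, with the robot touching nothing.
It also fails if it takes over 72 s, if anything falls off the work surface, if the arm or the gripper's body presses on something with over 40 N, if the wrist force passes 120 N, or if a joint passes its speed limit or range.

### The arm

A 6-joint arm with a two-finger parallel gripper is mounted at the origin on the work surface; the furniture and walls round the work are solid. World frame = base frame: x ahead of the robot, y to its left, z up, the work surface at z = 0. Lengths are in m, angles in degrees, forces in N, time in s.
With the tool pointing down it reaches from about 0.25 to 0.775 m from the base axis. Payload 8.9 kg.
Tool frame: the origin (TCP) lies on the front face of the gripper's body, between the roots of the fingers; the fingertips stand 73 mm ahead of it and the grasp point (between the pads) lies 54 mm ahead of it; z points along the fingers, y is the direction in which the jaws open and shut (so a half turn about z gives the same grasp; the last joint's range is limited). The gripper opens to 85 mm and grips with 20 to 120 N. Pads are 22 mm wide; open, the fingers measure 114 mm over their backs; the gripper's body (76 mm by 85 mm) begins 54 mm behind the grasp point. The pads swing forward as they close: fully open they stand 13 mm farther back than shut.
Start: joints at [-81.778, 16.656, -8.789, 64.555, 0, 82.019], TCP at [0.147, -0.504, 0.304] pointing down, gripper open.
Joint ranges: [-144.48, 144.48], [-52.06, 99.96], [-74.48, 78.29], [-112.23, 115.85], [-86.99, 84.42], [-180, 180]. Speed limits (degrees/s): [127.2, 127.2, 159.86, 180, 180, 180].

### API

Orientations are given as a 3x3 rotation matrix whose columns are the frame's x, y, z axes.
In Python, from station import * gives the robot as it stands. The module is installed in compiled form; this text tells all that it offers.
- The arm moves only by the tool play_rows, never from a script. Its argument "motion" is a list of rows, each an object of numbers: "jaw": the opening, from 0 (shut) to 1 (fully open); "x", "y", "z": the shift along the world's x, y, z in units of 40 mm (1.0 is 40 mm); "rx", "ry", "rz": the turn, a rotation vector about the world's x, y, z in units of 6 degrees (1.0 is 6 degrees). In form: [{"jaw": .., "x": .., "y": .., "z": .., "rx": .., "ry": .., "rz": ..}, ...]. A call has 1 to 8 rows; each row shifts and turns the pose as measured when the row begins; what a row does not reach is not made up. A row lasts 1/12 s, in which the tool goes at most 41.7 mm and 7.16 degrees, less where a joint would pass 70% of its speed; a pose out of reach is approached as far as the arm can. A call is refused whole if a number of a shift passes 1 or a number of a turn 1, either way. A call with a gripper value outside its range is refused whole. The fingers move at their own pace and stop on an object; "grip_force" is the grip in N (left out, the last holds). Time passes only in rows, so rows that do not move let the fingers close. It gives the time, the measured TCP pose, the force and the opening at its end, in the units of the state.
- read_state(): the state, without advancing time (a new reading comes with each control period).
- camera(name): name is "scene" or "side" or "wrist"; returns the picture (420x560x3 uint8, red, green, blue); there is no depth.
- camera_model(name): a dict with "camera_matrix" (3x3 intrinsics, pixels), "world_to_cam" (4x4, takes a point from world to camera coordinates). Camera axes: x right, y up, looking along -z (the intrinsics and any distortion apply to the point x, -y, -z); pixel columns grow to the right and rows downward; lengths in m; the calibration is good to about 2 mm. The wrist camera is an equidistant fisheye: a pixel r from the principal point sees the ray r / f radians off the axis. A picture is of the moment at which its call begins: read the wrist's pose just before it. camera_model takes no time and is no camera call; for the wrist camera it gives the pose at the moment of the call.
- job_done(): hands the job in, once; it reports no verdict.
The state is a dict: "time": time; "joint_positions": joint angles; "qvel": joint speeds; "joint_torque": joint torques, N m; "tcp_pos": TCP position; "ee_rot": TCP orientation; "contact_force": force on the tool from outside, world axes, zero at the start; "torque": the same for the moment, N m; "finger_gap": finger opening in m.
Only numpy, scipy, OpenCV 4.12 (cv2) and the standard library are available. Lean on these libraries where they do the work, as an engineer would, in place of code of your own. Each camera call takes 0.05 s, during which the arm holds its last target.

## Working session

There is one attempt and no reset: what is moved stays moved. The work goes in short steps, Python scripts to look and compute and a tool call to move; the robot and the scene stay as the last step left them, time stands still between calls to the robot, and variables do not carry over. Pictures are saved under pics/ and viewed, and the job is handed in when it is done.

Besides the shell and the picture viewer there is one more tool, called after ">>>" by a JSON object that holds its "op" and its "data". play_rows: Moves the arm, as the interface text tells. Its arguments: {"type":"object","properties":{"motion":{"type":"array"},"grip_force":{"type":"number"}},"required":["motion"]}

```bash
mkdir -p pics
python3 - <<'E'
from station import *
import cv2
s=read_state()
for k,v in s.items(): print(k,v)
for n in ["scene","side","wrist"]:
    m=camera_model(n); print(n,m)
    cv2.imwrite(f"pics/{n}0.png",camera(n)[:,:,::-1])
E
```

```text
time 0.0
joint_positions [-8.17791896e+01  1.66908368e+01 -8.83091083e+00  6.45524489e+01
 -1.32736067e-04  8.20176350e+01]
qvel [ 0.01597965 -0.01357541  0.01479408 -0.03551247 -0.05825639 -0.11703204]
joint_torque [-1.61505926e-03 -5.37142503e+01  3.31374443e+01  1.57734356e-02
 -1.80067959e-04  1.06544815e-05]
tcp_pos [ 0.1464446  -0.50381963  0.30331595]
ee_rot [[ 9.60278238e-01  2.79044207e-01 -1.87459043e-04]
 [ 2.79044214e-01 -9.60277400e-01  1.28133522e-03]
 [ 1.77536488e-04 -1.28274769e-03 -9.99999162e-01]]
contact_force [ 0.29239138 -0.05316745 -0.6977765 ]
torque [-0.01484738 -0.0487408   0.02183777]
finger_gap 0.08558728069420754
scene {'camera_matrix': array([[389.45962828,   0.        , 276.15401872],
       [  0.        , 389.45962828, 214.60238181],
       [  0.        ,   0.        ,   1.        ]]), 'world_to_cam': array([[-0.89712561, -0.44142354, -0.01763233,  0.30104384],
       [ 0.20308692, -0.44753056,  0.87090304, -0.21305136],
       [-0.39232811,  0.77772852,  0.49113848, -0.93404682],
       [ 0.        ,  0.        ,  0.        ,  1.        ]])}
side {'ca
[... 267 characters left out ...]
],
       [-1.63221194e-01,  8.03127023e-01,  5.73014683e-01,
         6.99394354e-02],
       [ 1.15893655e-01, -5.61174379e-01,  8.19543762e-01,
        -1.68543108e+00],
       [ 0.00000000e+00,  0.00000000e+00,  0.00000000e+00,
         1.00000000e+00]])}
wrist {'camera_matrix': array([[325.1922621 ,   0.        , 279.86085465],
       [  0.        , 325.1922621 , 209.47175875],
       [  0.        ,   0.        ,   1.        ]]), 'world_to_cam': array([[ 0.2786054 , -0.96040388, -0.00184969, -0.52415208],
       [ 0.91411957,  0.2657684 , -0.30619043,  0.0395509 ],
       [ 0.29455806,  0.08361546,  0.95196849, -0.38083328],
       [ 0.        ,  0.        ,  0.        ,  1.        ]])}
```

View pics/scene0.png

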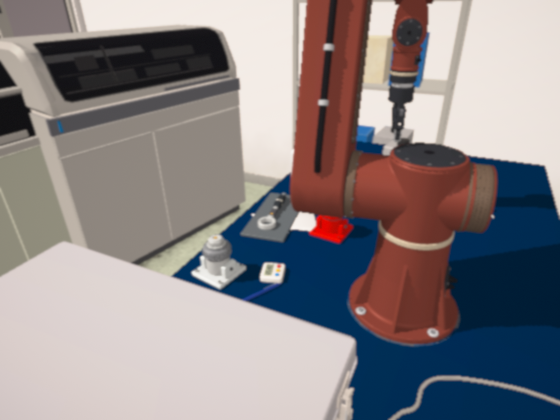

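View pics/side0.png

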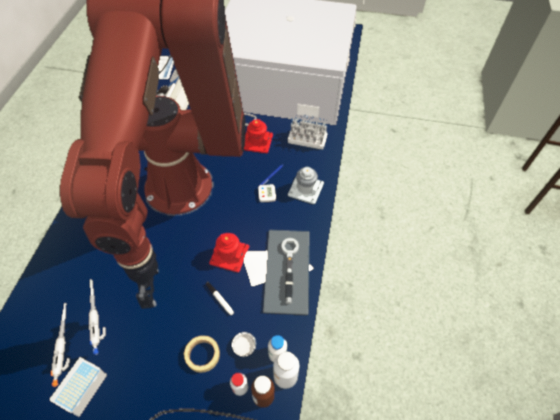

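View pics/wrist0.png

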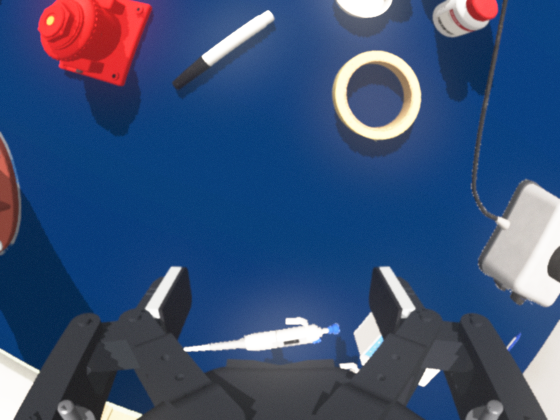

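The side view shows the pad at (288,272), with the wrench ring at (290,246) and the handle running down to about (288,300). The steel vessel is at (307,180). The red lookalikes are at (257,135) and (230,250).

```bash
cat > h.py <<'E'
from station import *
import numpy as np, cv2
def ray(name,u,v,m=None):
    m=m or camera_model(name); K=m["camera_matrix"]; T=m["world_to_cam"]
    a=(u-K[0,2])/K[0,0]; b=(v-K[1,2])/K[1,1]
    if name=="wrist":
        r=np.hypot(a,b); k=np.sin(r)/max(r,1e-9); d=np.array([a*k,-b*k,-np.cos(r)])
    else: d=np.array([a,-b,-1.])
    R=T[:3,:3]; o=-R.T@T[:3,3]; return o,R.T@d
def onz(name,u,v,z,m=None):
    o,d=ray(name,u,v,m); return o+d*(z-o[2])/d[2]
def proj(name,p,m=None):
    m=m or camera_model(name); K=m["camera_matrix"]; T=m["world_to_cam"]
    c=T[:3,:3]@np.asarray(p)+T[:3,3]; a=np.array([c[0],-c[1],-c[2]])
    if name=="wrist":
        th=np.arctan2(np.hypot(a[0],a[1]),a[2]); q=a[:2]/max(np.hypot(a[0],a[1]),1e-9)*th
    else: q=a[:2]/a[2]
    return K[0,0]*q[0]+K[0,2],K[1,1]*q[1]+K[1,2]
def solve2(ra,rb):
    (o1,d1),(o2,d2)=ra,rb
    d1=d1/np.linalg.norm(d1);d2=d2/np.linalg.norm(d2)
    A=np.c_[d1,-d2]; t=np.linalg.lstsq(A,o2-o1,rcond=None)[0]
    p,q=o1+t[0]*d1,o2+t[1]*d2
    return (p+q)/2,np.linalg.norm(p-q)
E
python3 - <<'E'
from h import *
I=cv2.imread("pics/side0.png")
cv2.imwrite("pics/sidecrop0.png",cv2.resize(I[110:330,210:350],None,fx=3.9,fy=2.7,interpolation=cv2.INTER_CUBIC)[:, :])
c=I[150:310,230:350]
cv2.imwrite("pics/sidecrop1.png",cv2.resize(c,None,fx=3.7,fy=3.7,interpolation=cv2.INTER_CUBIC))
for u,v,z in [(290,246,.026),(288,290,.03),(268,231,.01),(309,231,.01),(265,312,.01),(307,313,.01),(307,173,.11)]: print(u,v,onz("side",u,v,z).round(3))
E
```

```text
290 246 [ 0.457 -0.183  0.026]
288 290 [ 0.48  -0.341  0.03 ]
268 231 [ 0.37 -0.13  0.01]
309 231 [ 0.509 -0.102  0.01 ]
265 312 [ 0.423 -0.419  0.01 ]
307 313 [ 0.551 -0.396  0.01 ]
307 173 [0.469 0.07  0.11 ]
```

View pics/sidecrop1.png

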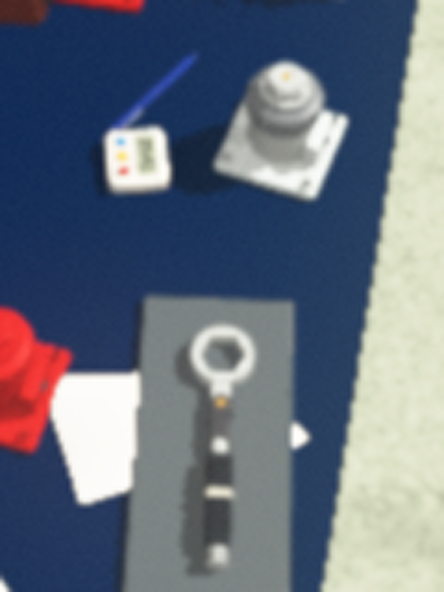

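Run:
```python
from h import *
r=onz("side",290,245.1,.026);b=onz("side",289.2,283,.032);print(r,b,np.linalg.norm((b-r)[:2]),np.degrees(np.arctan2(*(b-r)[1::-1])))
print("red",onz("side",230,240,.1), "wristcam",ray("wrist",280,209))
s=read_state();print(s["ee_rot"].T@(ray("wrist",280,209)[0]-s["tcp_pos"]))
```

```text
[ 0.45661419 -0.17917706  0.026     ] [ 0.47988853 -0.31816739  0.032     ] 0.14092553916047423 -80.49384857819665
red [ 0.27240452 -0.24106549  0.1       ] wristcam (array([ 0.22206016, -0.48210281,  0.37375568]), array([-0.2930886 , -0.08380667, -0.95240512]))
[ 0.07869161  0.00010927 -0.07027712]
```

>>> {"op": "play_rows", "data": {"motion": [{"jaw": 1,"x": 0.8,"y": 0.5,"rz": 1},{"jaw": 1,"x": 0.8,"y": 0.5,"rz": 1},{"jaw": 1,"x": 0.8,"y": 0.5,"rz": 1},{"jaw": 1,"x": 0.8,"y": 0.5,"rz": 1},{"jaw": 1,"x": 0.8,"y": 0.5,"rz": 1},{"jaw": 1,"x": 0.8,"y": 0.5,"rz": 1},{"jaw": 1,"x": 0.8,"y": 0.5,"rz": 1},{"jaw": 1,"x": 0.8,"y": 0.5,"rz": 1}]}}

```text
invalid input at $.motion[0]: expected keys jaw, x, y, z, rx, ry, rz
```

>>> {"op": "play_rows", "data": {"motion": [{"jaw": 1,"x": 0.8,"y": 0.5,"z": 0,"rx": 0,"ry": 0,"rz": 1},{"jaw": 1,"x": 0.8,"y": 0.5,"z": 0,"rx": 0,"ry": 0,"rz": 1},{"jaw": 1,"x": 0.8,"y": 0.5,"z": 0,"rx": 0,"ry": 0,"rz": 1},{"jaw": 1,"x": 0.8,"y": 0.5,"z": 0,"rx": 0,"ry": 0,"rz": 1},{"jaw": 1,"x": 0.8,"y": 0.5,"z": 0,"rx": 0,"ry": 0,"rz": 1},{"jaw": 1,"x": 0.8,"y": 0.5,"z": 0,"rx": 0,"ry": 0,"rz": 1},{"jaw": 1,"x": 0.8,"y": 0.5,"z": 0,"rx": 0,"ry": 0,"rz": 1},{"jaw": 1,"x": 0.8,"y": 0.5,"z": 0,"rx": 0,"ry": 0,"rz": 1}]}}

```text
time: 0.82
tcp_pos: [0.4054, -0.3396, 0.3017]
ee_rot: [[0.416, 0.91, -0.003], [0.91, -0.416, -0.0], [-0.002, -0.002, -1.0]]
contact_force: [0.3, -1.9, 0.1]
finger_gap: 0.0854
```

>>> {"op": "play_rows", "data": {"motion": [{"jaw": 1,"x": 0.4,"y": 0.1,"z": -0.4,"rx": 0,"ry": 0,"rz": 1},{"jaw": 1,"x": 0.4,"y": 0.1,"z": -0.4,"rx": 0,"ry": 0,"rz": 1},{"jaw": 1,"x": 0.4,"y": 0.1,"z": -0.4,"rx": 0,"ry": 0,"rz": 1},{"jaw": 1,"x": 0.4,"y": 0.1,"z": -0.4,"rx": 0,"ry": 0,"rz": 1},{"jaw": 1,"x": 0.2,"y": 0,"z": -0.4,"rx": 0,"ry": 0,"rz": 1},{"jaw": 1,"x": 0,"y": 0,"z": -0.2,"rx": 0,"ry": 0,"rz": 0.6},{"jaw": 1,"x": 0,"y": 0,"z": 0,"rx": 0,"ry": 0,"rz": 0}]}}

```text
time: 1.4
tcp_pos: [0.4875, -0.3154, 0.209]
ee_rot: [[-0.204, 0.979, 0.001], [0.979, 0.204, 0.001], [0.001, 0.001, -1.0]]
contact_force: [-0.2, 0.1, -0.6]
finger_gap: 0.0853
```

Run:
```python
from h import *
import pickle
s=read_state();m=camera_model("wrist");I=camera("wrist");pickle.dump((s,m,I),open("w1.pkl","wb"))
print(s["time"],s["tcp_pos"],s["joint_positions"],np.degrees(np.arctan2(s["ee_rot"][1,0],s["ee_rot"][0,0])))
cv2.imwrite("pics/w1.png",I[:,:,::-1])
```

```text
1.4 [ 0.48754726 -0.31541175  0.20897723] [-40.14892036  26.472126    -8.91538098  54.63683956   0.08372671
  38.08386932] 101.7672239705916
```

View pics/w1.png

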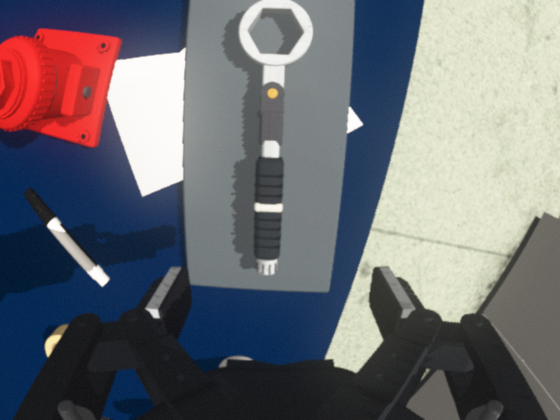

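The wrist view is sharp. The ring is at (276,32), the brass pin at (273,93) and the pale band at (268,208). I'll cast these pixels onto their planes.

Run:
```python
from h import *
import pickle
s,m,I=pickle.load(open("w1.pkl","rb"))
g=I.astype(int);mask=((g.min(2)>150)).astype(np.uint8)
n,l,st,c=cv2.connectedComponentsWithStats(mask[:,:])
for i in range(1,n):
    if 230<c[i][0]<320 and c[i][1]<300 and st[i][4]>20: print(st[i],c[i])
# ring outer circle points: mask component
sub=mask.copy();sub[68:,:]=0;sub[:,:225]=0;sub[:,325:]=0
cs,_=cv2.findContours(sub,cv2.RETR_CCOMP,cv2.CHAIN_APPROX_NONE)
for k in cs:
    if len(k)<60: continue
    P=np.array([onz("wrist",x,y,.026,m)[:2] for x,y in k[:,0]],np.float32)
    print(len(k),cv2.minEnclosingCircle(P),cv2.contourArea(P.reshape(-1,1,2)),cv2.moments(P.reshape(-1,1,2))["m10"]/cv2.moments(P.reshape(-1,1,2))["m00"],cv2.moments(P.reshape(-1,1,2))["m01"]/cv2.moments(P.reshape(-1,1,2))["m00"])
r=onz("wrist",276,32,.026,m);p=onz("wrist",272.7,93,.026,m);b=onz("wrist",268.3,208,.032,m)
print(r,p,b,np.linalg.norm((b-r)[:2]),np.degrees(np.arctan2(*(b-r)[1::-1])),np.degrees(np.arctan2(*(b-p)[1::-1])))
```

```text
[ 239    0   75   88 2593] [275.20169688  38.71037408]
[263 140  17  18 276] [270.82246377 148.66304348]
[255 203  28   9 225] [268.36       207.34222222]
[259 259  19  17 214] [268.06074766 266.36915888]
209 ((0.45601898431777954, -0.179432213306427), 0.02997138909995556) 0.0025088661680123803 0.45623041609243675 -0.17887276280460626
147 ((0.45595526695251465, -0.1780092865228653), 0.02173486538231373) 0.0011993357098272206 0.45643422519458565 -0.17832937804787702
[ 0.45663064 -0.17954746  0.026     ] [ 0.46405752 -0.22769979  0.026     ] [ 0.4787342 -0.3167722  0.032    ] 0.13899351130261917 -80.84964450010584 -80.64330778653645
```

>>> {"op": "play_rows", "data": {"motion": [{"jaw": 1,"x": -0.22,"y": -0.04,"z": -0.4,"rx": 0,"ry": 0,"rz": -0.42},{"jaw": 1,"x": 0,"y": 0,"z": -0.7,"rx": 0,"ry": 0,"rz": 0},{"jaw": 1,"x": 0,"y": 0,"z": -0.7,"rx": 0,"ry": 0,"rz": 0},{"jaw": 1,"x": 0,"y": 0,"z": -0.6,"rx": 0,"ry": 0,"rz": 0},{"jaw": 1,"x": 0,"y": 0,"z": 0,"rx": 0,"ry": 0,"rz": 0}]}}

```text
time: 1.87
tcp_pos: [0.4792, -0.3197, 0.1158]
ee_rot: [[-0.139, 0.99, 0.007], [0.99, 0.139, -0.005], [-0.006, 0.006, -1.0]]
contact_force: [-1.0, 0.2, 0.5]
finger_gap: 0.0857
```

>>> {"op": "play_rows", "data": {"motion": [{"jaw": 1,"x": 0,"y": 0.06,"z": -0.35,"rx": 0,"ry": 0,"rz": 0.2},{"jaw": 1,"x": 0,"y": 0,"z": -0.2,"rx": 0,"ry": 0,"rz": 0},{"jaw": 1,"x": 0,"y": 0,"z": 0,"rx": 0,"ry": 0,"rz": 0}]}}

```text
time: 2.12
tcp_pos: [0.4795, -0.3188, 0.0964]
ee_rot: [[-0.153, 0.988, 0.009], [0.988, 0.153, -0.006], [-0.007, 0.008, -1.0]]
contact_force: [-0.3, 0.6, 0.2]
finger_gap: 0.0853
```

```bash
cat > st.py <<'E'
from h import *
s=read_state();R=s["ee_rot"]
print("t",round(s["time"],2),"tcp",(s["tcp_pos"]*1000).round(1),"yaw",np.degrees(np.arctan2(R[1,0],R[0,0])).round(2),"z",R[:,2].round(4),"F",s["contact_force"].round(1),"M",s["torque"].round(2),"gap",round(s["finger_gap"]*1000,1),"j",s["joint_positions"].round(1))
E
python3 st.py
```

```text
t 2.12 tcp [ 479.5 -318.8   96.4] yaw 98.8 z [ 0.0087 -0.0061 -0.9999] F [-0.3  0.6  0.2] M [ 0.04 -0.01  0.03] gap 85.3 j [-40.9  32.8 -17.7  38.9   0.1  40.3]
```

>>> {"op": "play_rows", "data": {"motion": [{"jaw": 1,"x": -0.02,"y": 0.05,"z": -0.24,"rx": 0.06,"ry": 0.08,"rz": 0.08},{"jaw": 1,"x": 0,"y": 0,"z": 0,"rx": 0,"ry": 0,"rz": 0}]}}

```text
time: 2.28
tcp_pos: [0.4795, -0.3178, 0.0888]
ee_rot: [[-0.159, 0.987, 0.002], [0.987, 0.159, -0.001], [-0.002, 0.002, -1.0]]
contact_force: [-1.0, -0.5, 0.2]
finger_gap: 0.0856
```

```bash
python3 st.py
```

```text
t 2.28 tcp [ 479.5 -317.8   88.8] yaw 99.17 z [ 0.0018 -0.0012 -1.    ] F [-1.  -0.5  0.2] M [ 0.05  0.05 -0.  ] gap 85.6 j [-40.8  33.5 -17.7  38.6   0.   40. ]
```

>>> {"op": "play_rows", "data": {"motion": [{"jaw": 1,"x": -0.01,"y": 0.02,"z": -0.06,"rx": 0.01,"ry": 0.02,"rz": 0.02},{"jaw": 0,"x": 0,"y": 0,"z": 0,"rx": 0,"ry": 0,"rz": 0},{"jaw": 0,"x": 0,"y": 0,"z": 0,"rx": 0,"ry": 0,"rz": 0},{"jaw": 0,"x": 0,"y": 0,"z": 0,"rx": 0,"ry": 0,"rz": 0},{"jaw": 0,"x": 0,"y": 0,"z": 0,"rx": 0,"ry": 0,"rz": 0},{"jaw": 0,"x": 0,"y": 0,"z": 0,"rx": 0,"ry": 0,"rz": 0}], "grip_force": 80}}

```text
time: 2.78
tcp_pos: [0.4806, -0.3182, 0.089]
ee_rot: [[-0.16, 0.987, 0.002], [0.987, 0.16, -0.003], [-0.003, 0.002, -1.0]]
contact_force: [-9.4, -1.7, 5.8]
finger_gap: 0.0256
```

```bash
python3 st.py
```

```text
t 2.78 tcp [ 480.6 -318.2   89. ] yaw 99.23 z [ 0.0025 -0.003  -1.    ] F [-9.4 -1.7  5.8] M [-0.36  1.8   0.08] gap 25.6 j [-40.8  33.6 -17.6  38.6  -0.   40. ]
```

>>> {"op": "play_rows", "data": {"motion": [{"jaw": 0,"x": 0,"y": 0,"z": 0.03,"rx": 0,"ry": 0,"rz": 0},{"jaw": 0,"x": 0,"y": 0,"z": 0,"rx": 0,"ry": 0,"rz": 0},{"jaw": 0,"x": 0,"y": 0,"z": 0,"rx": 0,"ry": 0,"rz": 0}]}}

```text
time: 3.03
tcp_pos: [0.4804, -0.3181, 0.0903]
ee_rot: [[-0.16, 0.987, 0.002], [0.987, 0.16, -0.003], [-0.003, 0.002, -1.0]]
contact_force: [0.3, 0.4, -3.8]
finger_gap: 0.02
```

```bash
python3 st.py;python3 - <<'E'
from h import *
cv2.imwrite("pics/w2.png",camera("wrist")[:,:,::-1])
E
```

```text
t 3.03 tcp [ 480.4 -318.1   90.3] yaw 99.23 z [ 0.0021 -0.0029 -1.    ] F [ 0.3  0.4 -3.8] M [-0.14 -0.04  0.  ] gap 20.0 j [-40.8  33.5 -17.5  38.8  -0.   40. ]
```

View pics/w2.png

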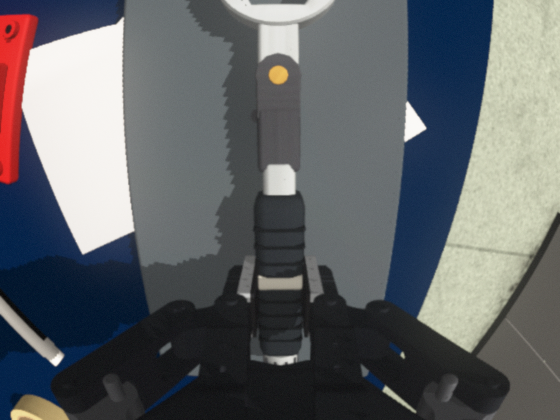

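The grasp is good: the pale band at (280,284) lies between the pads. I'll lift now and go to a viewing pose beside the vessel.

>>> {"op": "play_rows", "data": {"motion": [{"jaw": 0,"x": 0,"y": 0,"z": 0.4,"rx": 0,"ry": 0,"rz": 0},{"jaw": 0,"x": 0,"y": 0,"z": 0.8,"rx": 0,"ry": 0,"rz": 0},{"jaw": 0,"x": 0,"y": 0.3,"z": 0.9,"rx": 0,"ry": 0,"rz": 0},{"jaw": 0,"x": 0.2,"y": 0.6,"z": 0.9,"rx": 0,"ry": 0,"rz": 0},{"jaw": 0,"x": 0.2,"y": 0.8,"z": 0.9,"rx": 0,"ry": 0,"rz": 0},{"jaw": 0,"x": 0.3,"y": 0.9,"z": 0.7,"rx": 0,"ry": 0,"rz": 0},{"jaw": 0,"x": 0.3,"y": 0.9,"z": 0.3,"rx": 0,"ry": 0,"rz": 0},{"jaw": 0,"x": 0.3,"y": 0.9,"z": 0,"rx": 0,"ry": 0,"rz": 0}]}}

```text
time: 3.75
tcp_pos: [0.5257, -0.15, 0.2813]
ee_rot: [[-0.149, 0.989, -0.002], [0.989, 0.149, 0.001], [0.001, -0.002, -1.0]]
contact_force: [0.1, -0.2, -3.9]
finger_gap: 0.0198
```

>>> {"op": "play_rows", "data": {"motion": [{"jaw": 0,"x": 0.2,"y": 0.9,"z": 0,"rx": 0,"ry": 0,"rz": 0},{"jaw": 0,"x": 0.1,"y": 0.9,"z": 0,"rx": 0,"ry": 0,"rz": 0},{"jaw": 0,"x": 0,"y": 0.7,"z": 0,"rx": 0,"ry": 0,"rz": 0},{"jaw": 0,"x": 0,"y": 0.2,"z": 0,"rx": 0,"ry": 0,"rz": 0},{"jaw": 0,"x": 0,"y": 0,"z": 0,"rx": 0,"ry": 0,"rz": 0}]}}

```text
time: 4.17
tcp_pos: [0.5392, -0.0305, 0.283]
ee_rot: [[-0.155, 0.988, 0.002], [0.988, 0.155, 0.001], [0.001, 0.002, -1.0]]
contact_force: [-0.2, -0.8, -2.3]
finger_gap: 0.0196
```

```bash
python3 st.py;python3 - <<'E'
from h import *
import pickle
s=read_state();m=camera_model("wrist");I=camera("wrist");pickle.dump((s,m,I),open("w3.pkl","wb"))
cv2.imwrite("pics/w3.png",I[:,:,::-1])
E
```

```text
t 4.17 tcp [539.2 -30.5 283. ] yaw 98.92 z [ 0.0015  0.0014 -1.    ] F [-0.2 -0.8 -2.3] M [-0.09 -0.13  0.01] gap 19.6 j [-11.   18.9  -8.8  62.2   0.1  70. ]
```

View pics/w3.png

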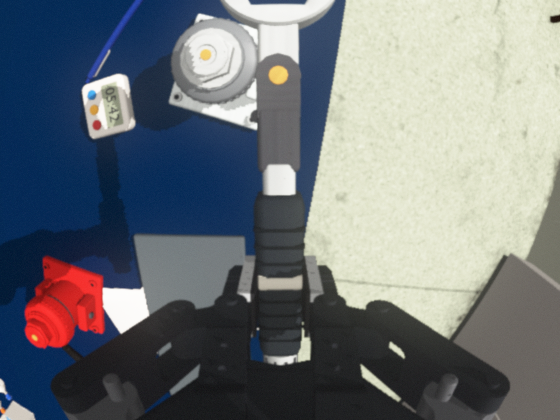

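Run:
```python
from h import *
import pickle
s,m,I=pickle.load(open("w3.pkl","rb"))
c=I[5:115,150:270]
cv2.imwrite("pics/w3c.png",cv2.resize(c,None,fx=5,fy=5,interpolation=cv2.INTER_CUBIC)[:,:,::-1])
```

```text
(no output)
```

View pics/w3c.png

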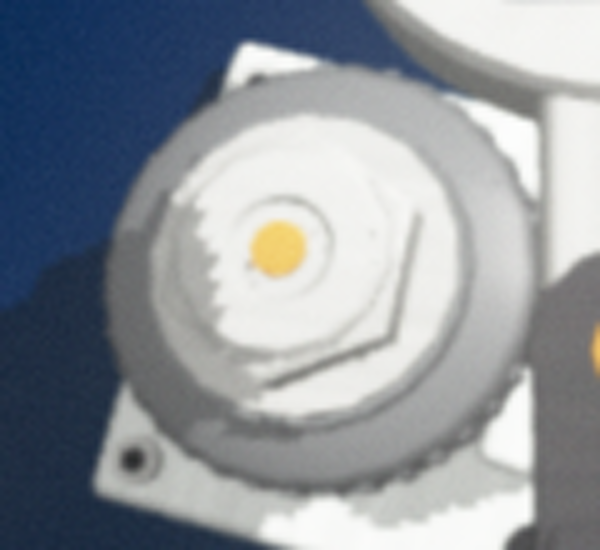

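The nut is clear. Its brass centre is at full-image pixel (205.6,54.6). The base corners of the hexagon show at crop (265,386), (392,338) and (418,213).

Run:
```python
from h import *
import pickle
s,m,I=pickle.load(open("w3.pkl","rb"))
P=lambda x,y,z:onz("wrist",150+x/5-.4,5+y/5-.4,z,m)
for z in(.112,.108):print("pin",z,P(278,248,z))
for z in (.096,.108):
  q=[P(265,386,z),P(392,338,z),P(418,213,z)]
  for a in q: print(z,a)
  for i in (0,1):
    e=(q[i+1]-q[i])[:2];print(" edge",np.linalg.norm(e),np.degrees(np.arctan2(e[1],e[0]))%60)
  A=np.array(q)[:,:2]
  M=np.c_[2*A,np.ones(3)];c=np.linalg.solve(M,(A**2).sum(1));print(" circ",c[:2],np.sqrt(c[2]+c[:2]@c[:2]))
# collar circle: crop left x150,right 465, top 115,bottom 420
print("collar",[P(152,265,.096),P(465,250,.096),P(320,115,.096),P(300,420,.096)])
# fixture corners
print("cap",[P(107,270,.08),P(540,270,.08)])
```

```text
pin 0.112 [0.46648633 0.08086573 0.112     ]
pin 0.108 [0.46547727 0.08143221 0.108     ]
0.096 [0.46374113 0.06058121 0.096     ]
0.096 [0.48293021 0.07034988 0.096     ]
0.096 [0.48386829 0.09097113 0.096     ]
 edge 0.021532480342397953 26.979475163287827
 edge 0.02064257579693983 27.395384677129357
 circ [0.46517835 0.08148938] 0.020957508750919698
0.108 [0.46670812 0.05993309 0.108     ]
0.108 [0.48500258 0.06924633 0.108     ]
0.108 [0.48589691 0.08890619 0.108     ]
 edge 0.02052860469660372 26.979475163287802
 edge 0.019680188799274464 27.395384677129357
 circ [0.46807833 0.0798665 ] 0.019980439119506307
collar [array([0.44198689, 0.07883365, 0.096     ]), array([0.4921622 , 0.08579614, 0.096     ]), array([0.46561217, 0.10577259, 0.096     ]), array([0.47020293, 0.05569311, 0.096     ])]
cap [array([0.42862793, 0.0794805 , 0.08      ]), array([0.50282708, 0.08637324, 0.08      ])]
```

```bash
python3 - <<'E'
from h import *
import pickle
s,m,I=pickle.load(open("w3.pkl","rb"))
R=s["ee_rot"];t=s["tcp_pos"]
und=t[2]-.0803
for n,u,v,h in [("pin",278.3,74.5,.016),("pin",278.3,74.5,.022),("ringbot",278,24.5,.016),("ringL",220,2,.016),("ringR",337,2,.016),("band",280,284,.022)]:
    print(n,((R.T@(onz("wrist",u,v,und+h,m)-t))*1000).round(1))
E
python3 - <<'E'
import cv2
I=cv2.imread("pics/w3.png")
cv2.imwrite("pics/w3d.png",cv2.resize(I[0:140,200:360],None,fx=4,fy=4,interpolation=cv2.INTER_CUBIC))
E
```

```text
pin [92.4 -0.3 64.4]
pin [91.8 -0.3 58.4]
ringbot [113.9  -0.4  64.4]
ringL [125.1 -24.4  64.4]
ringR [125.   23.9  64.5]
band [ 1.3  0.3 58.3]
```

View pics/w3d.png

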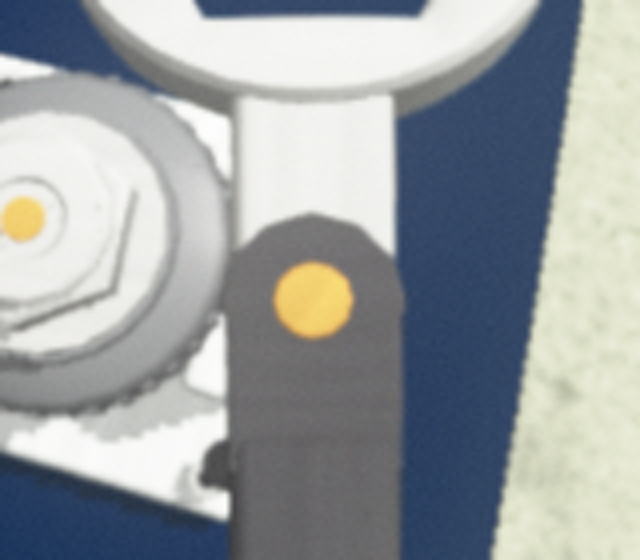

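>>> {"op": "play_rows", "data": {"motion": [{"jaw": 0,"x": -0.1,"y": -0.15,"z": -0.2,"rx": 0,"ry": 0,"rz": 0.8},{"jaw": 0,"x": -0.1,"y": -0.15,"z": -0.4,"rx": 0,"ry": 0,"rz": 0.8},{"jaw": 0,"x": 0,"y": -0.05,"z": -0.4,"rx": 0,"ry": 0,"rz": 0.8},{"jaw": 0,"x": 0,"y": 0,"z": -0.4,"rx": 0,"ry": 0,"rz": 0.6},{"jaw": 0,"x": 0,"y": 0,"z": -0.2,"rx": 0,"ry": 0,"rz": 0},{"jaw": 0,"x": 0,"y": 0,"z": 0,"rx": 0,"ry": 0,"rz": 0}]}}

```text
time: 4.72
tcp_pos: [0.5308, -0.0539, 0.2167]
ee_rot: [[-0.458, 0.889, 0.002], [0.889, 0.458, -0.001], [-0.002, 0.002, -1.0]]
contact_force: [-0.5, -0.7, -2.7]
finger_gap: 0.02
```

```bash
cat >> st.py <<'E'
import sys
N=np.array([.4660,.0812]); D=.1415
f=R[:2,0]/np.linalg.norm(R[:2,0]); ring=s["tcp_pos"][:2]+D*f
print("ring-nut mm",((ring-N)*1000).round(1),"und",round((s["tcp_pos"][2]-.0803)*1000,1),"heading",np.degrees(np.arctan2(f[1],f[0])).round(2)-180)
E
python3 st.py;python3 - <<'E'
from h import *
import pickle
s=read_state();m=camera_model("wrist");I=camera("wrist");pickle.dump((s,m,I),open("w4.pkl","wb"))
cv2.imwrite("pics/w4.png",I[:,:,::-1])
cv2.imwrite("pics/s4.png",cv2.resize(camera("side")[120:260,220:400],None,fx=4,fy=4,interpolation=cv2.INTER_CUBIC)[:,:,::-1])
E
```

```text
t 4.72 tcp [530.8 -53.9 216.7] yaw 117.24 z [ 2.3e-03 -7.0e-04 -1.0e+00] F [-0.5 -0.7 -2.7] M [-0.06  0.04  0.01] gap 20.0 j [-13.6  21.2 -16.   52.6  -0.   49.1]
ring-nut mm [ 0.  -9.3] und 136.4 heading -62.760000000000005
```

View pics/w4.png

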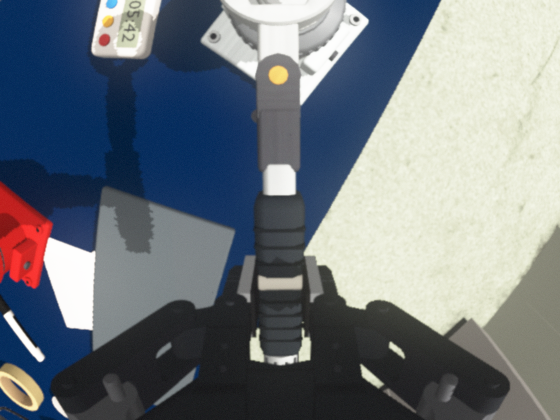

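View pics/s4.png

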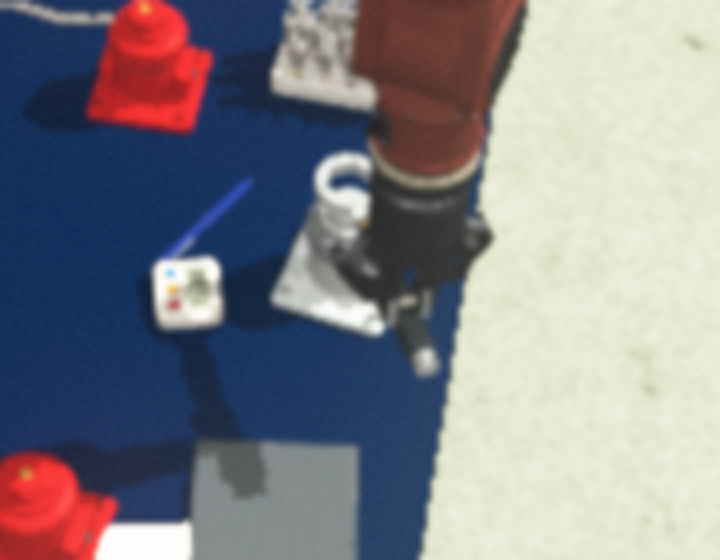

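>>> {"op": "play_rows", "data": {"motion": [{"jaw": 0,"x": 0,"y": 0.24,"z": -0.2,"rx": 0,"ry": 0,"rz": 0},{"jaw": 0,"x": 0,"y": 0,"z": -0.2,"rx": 0,"ry": 0,"rz": 0},{"jaw": 0,"x": 0,"y": 0,"z": 0,"rx": 0,"ry": 0,"rz": 0}]}}

```text
time: 5.07
tcp_pos: [0.533, -0.0441, 0.2032]
ee_rot: [[-0.454, 0.891, 0.008], [0.891, 0.454, -0.002], [-0.005, 0.006, -1.0]]
contact_force: [-0.2, 0.2, -3.2]
finger_gap: 0.0198
```

```bash
python3 st.py;python3 - <<'E'
from h import *
import pickle
s=read_state();m=camera_model("wrist");I=camera("wrist");pickle.dump((s,m,I),open("w5.pkl","wb"))
cv2.imwrite("pics/w5.png",cv2.resize(I[0:130,190:370],None,fx=4,fy=4,interpolation=cv2.INTER_CUBIC)[:,:,::-1])
E
```

```text
t 5.07 tcp [533.  -44.1 203.2] yaw 116.99 z [ 0.0081 -0.0018 -1.    ] F [-0.2  0.2 -3.2] M [-0.09 -0.05 -0.07] gap 19.8 j [-12.6  21.9 -17.3  50.4  -0.   50.5]
ring-nut mm [2.8 0.8] und 122.9 heading -63.010000000000005
```

View pics/w5.png

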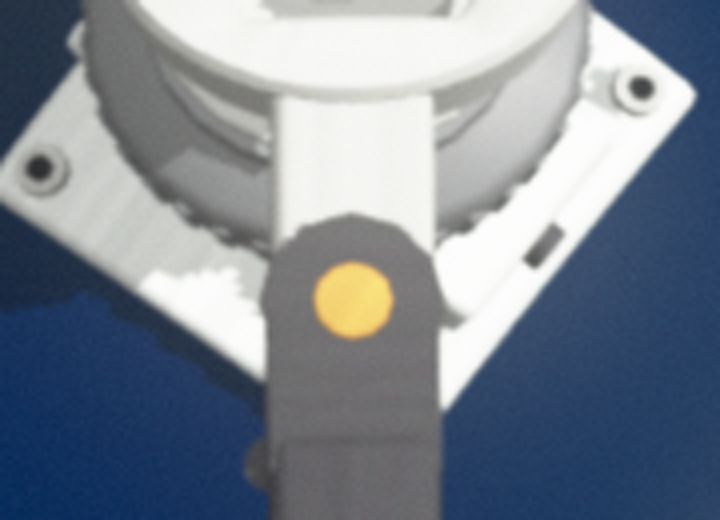

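>>> {"op": "play_rows", "data": {"motion": [{"jaw": 0,"x": -0.07,"y": -0.02,"z": -0.05,"rx": 0.02,"ry": 0.08,"rz": 0.03},{"jaw": 0,"x": 0,"y": 0,"z": 0,"rx": 0,"ry": 0,"rz": 0}]}}

```text
time: 5.28
tcp_pos: [0.5304, -0.0444, 0.202]
ee_rot: [[-0.458, 0.889, -0.0], [0.889, 0.458, 0.0], [0.0, 0.0, -1.0]]
contact_force: [-0.0, -0.2, -2.2]
finger_gap: 0.02
```

```bash
python3 st.py
```

```text
t 5.28 tcp [530.4 -44.4 202. ] yaw 117.23 z [-1.e-04  4.e-04 -1.e+00] F [-0.  -0.2 -2.2] M [-0.07 -0.09 -0.01] gap 20.0 j [-12.7  22.  -17.3  50.7   0.   50.1]
ring-nut mm [-0.4  0.2] und 121.7 heading -62.769999999999996
```

>>> {"op": "play_rows", "data": {"motion": [{"jaw": 0,"x": 0.01,"y": 0,"z": -0.12,"rx": 0,"ry": 0,"rz": 0},{"jaw": 0,"x": 0,"y": 0,"z": -0.12,"rx": 0,"ry": 0,"rz": 0},{"jaw": 0,"x": 0,"y": 0,"z": 0,"rx": 0,"ry": 0,"rz": 0}]}}

```text
time: 5.53
tcp_pos: [0.5312, -0.0445, 0.1921]
ee_rot: [[-0.458, 0.889, 0.001], [0.889, 0.458, 0.0], [-0.0, 0.001, -1.0]]
contact_force: [0.3, 0.2, -2.1]
finger_gap: 0.0203
```

```bash
python3 st.py
```

```text
t 5.53 tcp [531.2 -44.5 192.1] yaw 117.23 z [ 1.1e-03  1.0e-04 -1.0e+00] F [ 0.3  0.2 -2.1] M [-0.15  0.03  0.03] gap 20.3 j [-12.7  22.6 -18.   49.3   0.   50.1]
ring-nut mm [0.5 0.1] und 111.8 heading -62.769999999999996
```

>>> {"op": "play_rows", "data": {"motion": [{"jaw": 0,"x": -0.01,"y": 0,"z": -0.06,"rx": 0,"ry": 0.01,"rz": 0},{"jaw": 0,"x": 0,"y": 0,"z": -0.05,"rx": 0,"ry": 0,"rz": 0},{"jaw": 0,"x": 0,"y": 0,"z": 0,"rx": 0,"ry": 0,"rz": 0}]}}

```text
time: 5.78
tcp_pos: [0.5308, -0.0445, 0.187]
ee_rot: [[-0.457, 0.889, -0.0], [0.889, 0.457, 0.0], [0.0, -0.0, -1.0]]
contact_force: [0.2, 0.2, -1.6]
finger_gap: 0.0198
```

```bash
python3 st.py
```

```text
t 5.78 tcp [530.8 -44.5 187. ] yaw 117.22 z [-2.e-04  3.e-04 -1.e+00] F [ 0.2  0.2 -1.6] M [-0.06 -0.05  0.04] gap 19.8 j [-12.7  22.9 -18.4  48.7   0.   50.1]
ring-nut mm [0.1 0.1] und 106.7 heading -62.78
```

>>> {"op": "play_rows", "data": {"motion": [{"jaw": 0,"x": 0,"y": 0,"z": -0.06,"rx": 0,"ry": 0,"rz": 0},{"jaw": 0,"x": 0,"y": 0,"z": -0.05,"rx": 0,"ry": 0,"rz": 0},{"jaw": 0,"x": 0,"y": 0,"z": 0,"rx": 0,"ry": 0,"rz": 0}]}}

```text
time: 6.03
tcp_pos: [0.5313, -0.0447, 0.1832]
ee_rot: [[-0.457, 0.889, 0.001], [0.889, 0.457, 0.0], [-0.0, 0.001, -1.0]]
contact_force: [-1.4, -0.9, 4.7]
finger_gap: 0.0201
```

```bash
python3 st.py
```

```text
t 6.03 tcp [531.3 -44.7 183.2] yaw 117.22 z [ 1.3e-03  5.0e-04 -1.0e+00] F [-1.4 -0.9  4.7] M [0.52 0.72 0.16] gap 20.1 j [-12.7  23.2 -18.7  48.1   0.   50.1]
ring-nut mm [ 0.6 -0.1] und 102.9 heading -62.78
```

>>> {"op": "play_rows", "data": {"motion": [{"jaw": 0,"x": -0.015,"y": 0,"z": -0.04,"rx": 0,"ry": 0.01,"rz": 0},{"jaw": 0,"x": 0,"y": 0,"z": 0,"rx": 0,"ry": 0,"rz": 0}]}}

```text
time: 6.2
tcp_pos: [0.5311, -0.0446, 0.1823]
ee_rot: [[-0.457, 0.889, 0.002], [0.889, 0.457, 0.001], [0.0, 0.002, -1.0]]
contact_force: [-0.6, 0.8, 2.5]
finger_gap: 0.0201
```

```bash
python3 st.py
python3 - <<'E'
from h import *
I=camera("wrist")
cv2.imwrite("pics/w6.png",cv2.resize(I[0:130,190:370],None,fx=4,fy=4,interpolation=cv2.INTER_CUBIC)[:,:,::-1])
E
```

```text
t 6.2 tcp [531.1 -44.6 182.3] yaw 117.22 z [ 0.0016  0.0011 -1.    ] F [-0.6  0.8  2.5] M [0.78 0.47 0.03] gap 20.1 j [-12.7  23.2 -18.8  47.9   0.1  50.1]
ring-nut mm [0.4 0. ] und 102.0 heading -62.78
```

View pics/w6.png

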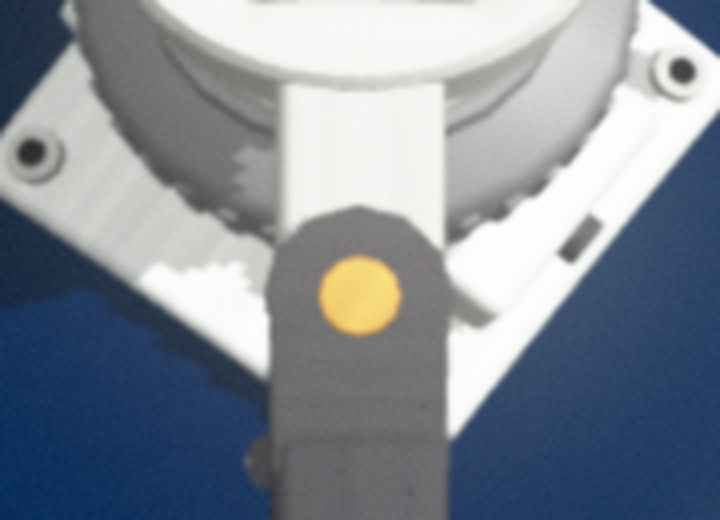

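>>> {"op": "play_rows", "data": {"motion": [{"jaw": 0,"x": -0.01,"y": 0,"z": 0.13,"rx": 0.01,"ry": 0.02,"rz": 0},{"jaw": 0,"x": 0,"y": 0,"z": 0.1,"rx": 0,"ry": 0,"rz": 0},{"jaw": 0,"x": 0,"y": 0,"z": 0,"rx": 0,"ry": 0,"rz": 0}]}}

```text
time: 6.5
tcp_pos: [0.5304, -0.0446, 0.192]
ee_rot: [[-0.457, 0.889, -0.002], [0.889, 0.457, 0.002], [0.002, -0.001, -1.0]]
contact_force: [0.2, -0.0, -2.9]
finger_gap: 0.0198
```

```bash
python3 st.py
python3 - <<'E'
from h import *
import pickle
s=read_state();m=camera_model("wrist");I=camera("wrist");pickle.dump((s,m,I),open("w7.pkl","wb"))
cv2.imwrite("pics/w7.png",cv2.resize(I[0:130,190:370],None,fx=4,fy=4,interpolation=cv2.INTER_CUBIC)[:,:,::-1])
E
```

```text
t 6.5 tcp [530.4 -44.6 192. ] yaw 117.22 z [-0.0015  0.0016 -1.    ] F [ 0.2 -0.  -2.9] M [-0.13 -0.08 -0.03] gap 19.8 j [-12.7  22.7 -18.   49.5   0.1  50.1]
ring-nut mm [-0.3 -0. ] und 111.7 heading -62.78
```

View pics/w7.png

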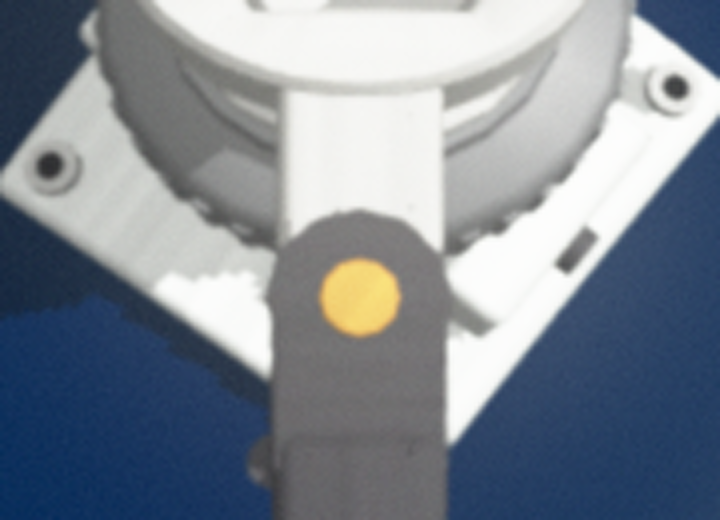

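Run:
```python
from h import *
import pickle
s,m,I=pickle.load(open("w7.pkl","rb"))
c=cv2.resize(I[0:65,215:345],None,fx=6,fy=6,interpolation=cv2.INTER_CUBIC)[:,:,::-1]
c=cv2.createCLAHE(3,(4,4)).apply(cv2.cvtColor(c,cv2.COLOR_BGR2GRAY))
cv2.imwrite("pics/w7c.png",c)
```

```text
(no output)
```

View pics/w7c.png

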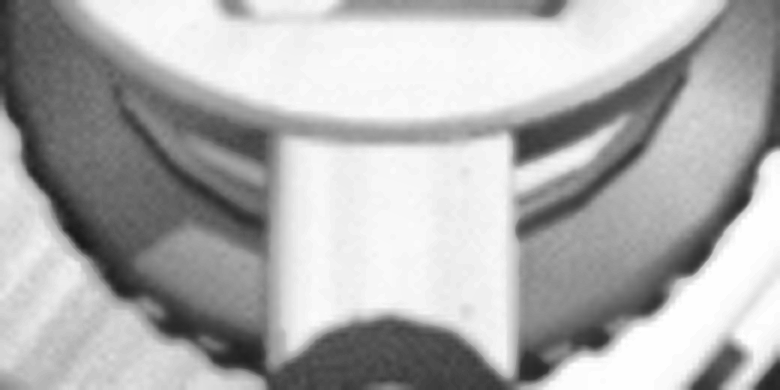

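Run:
```python
from h import *
import pickle
s,m,I=pickle.load(open("w7.pkl","rb"))
R=s["ee_rot"];t=s["tcp_pos"];f=R[:2,0];l=np.array([-f[1],f[0]])
P=lambda x,y,z:onz("wrist",215+x/6-.42,y/6-.42,z,m)[:2]
def loc(p): d=p-t[:2]; return (d@f*1000).round(1),(d@l*1000).round(1)
for zt in (.128,.130,.132):
  print(zt,"flat->D",loc(P(395,18,zt))[0]+19,"corners",loc(P(238,16,zt)),loc(P(552,16,zt)),"outer->D",loc(P(395,120,zt))[0]+28.5, "bot",loc(P(395,136,zt-.016))[0]+28.5)
print("pin",[loc(P(394,445,z)) for z in (.126,.128)])
from scipy.optimize import least_squares
A=np.array([P(x,y,.096) for x,y in [(122,98),(190,178),(250,218),(522,232),(600,182),(682,80)]])
for r0 in (.025,None):
  r=least_squares(lambda q:np.hypot(*(A-q[:2]).T)-(r0 or q[2]),[.466,.081,.025]).x
  print("collar",r,loc(r[:2]))
```

```text
0.128 flat->D 142.8 corners (np.float64(124.1), np.float64(10.2)) (np.float64(124.1), np.float64(-11.2)) outer->D 144.5 bot 147.7
0.13 flat->D 142.1 corners (np.float64(123.4), np.float64(10.0)) (np.float64(123.4), np.float64(-11.1)) outer->D 144.0 bot 147.2
0.132 flat->D 141.4 corners (np.float64(122.7), np.float64(9.9)) (np.float64(122.7), np.float64(-10.9)) outer->D 143.4 bot 146.6
pin [(np.float64(92.9), np.float64(-0.4)), (np.float64(92.7), np.float64(-0.4))]
collar [0.46808849 0.07837087 0.025     ] (np.float64(137.9), np.float64(-0.8))
collar [0.46764914 0.07918845 0.02568582] (np.float64(138.8), np.float64(-0.8))
```

>>> {"op": "play_rows", "data": {"motion": [{"jaw": 0,"x": 0.03,"y": -0.04,"z": 0,"rx": -0.01,"ry": -0.01,"rz": 0},{"jaw": 0,"x": 0,"y": 0,"z": -0.13,"rx": 0,"ry": 0,"rz": 0},{"jaw": 0,"x": 0,"y": 0,"z": -0.06,"rx": 0,"ry": 0,"rz": 0},{"jaw": 0,"x": 0,"y": 0,"z": 0,"rx": 0,"ry": 0,"rz": 0}]}}

```text
time: 6.88
tcp_pos: [0.5316, -0.0465, 0.183]
ee_rot: [[-0.457, 0.889, -0.001], [0.889, 0.457, -0.0], [0.0, -0.001, -1.0]]
contact_force: [0.3, -0.4, -3.2]
finger_gap: 0.0202
```

```bash
sed -i 's/N=.*/N=np.array([.4663,.0800]); D=.1423/' st.py; python3 st.py
```

```text
t 6.88 tcp [531.6 -46.5 183. ] yaw 117.22 z [-9.e-04 -2.e-04 -1.e+00] F [ 0.3 -0.4 -3.2] M [-0.09 -0.05  0.  ] gap 20.2 j [-12.8  23.3 -18.5  48.3  -0.   49.9]
ring-nut mm [0.2 0. ] und 102.7 heading -62.78
```

>>> {"op": "play_rows", "data": {"motion": [{"jaw": 0,"x": 0,"y": 0,"z": -0.07,"rx": 0,"ry": 0,"rz": 0},{"jaw": 0,"x": 0,"y": 0,"z": -0.04,"rx": 0,"ry": 0,"rz": 0},{"jaw": 0,"x": 0,"y": 0,"z": 0,"rx": 0,"ry": 0,"rz": 0}]}}

```text
time: 7.13
tcp_pos: [0.5311, -0.0464, 0.1773]
ee_rot: [[-0.457, 0.889, -0.002], [0.889, 0.457, 0.0], [0.001, -0.002, -1.0]]
contact_force: [-0.0, -0.8, -2.3]
finger_gap: 0.0199
```

```bash
python3 st.py
```

```text
t 7.13 tcp [531.1 -46.4 177.3] yaw 117.22 z [-2.4e-03  2.0e-04 -1.0e+00] F [-0.  -0.8 -2.3] M [-0.14 -0.04  0.02] gap 19.9 j [-12.8  23.7 -18.9  47.6  -0.   49.9]
ring-nut mm [-0.3  0.1] und 97.0 heading -62.78
```

Still no contact at an estimated 97 mm, so the ring is over the hexagon. I'll ease it down until it touches the collar.

>>> {"op": "play_rows", "data": {"motion": [{"jaw": 0,"x": 0.01,"y": 0,"z": -0.04,"rx": 0,"ry": -0.02,"rz": 0},{"jaw": 0,"x": 0,"y": 0,"z": 0,"rx": 0,"ry": 0,"rz": 0}]}}

```text
time: 7.3
tcp_pos: [0.5314, -0.0464, 0.1754]
ee_rot: [[-0.457, 0.889, -0.001], [0.889, 0.457, 0.0], [0.0, -0.0, -1.0]]
contact_force: [0.1, -0.4, -3.5]
finger_gap: 0.0199
```

```bash
python3 st.py
```

```text
t 7.3 tcp [531.4 -46.4 175.4] yaw 117.22 z [-5.e-04  3.e-04 -1.e+00] F [ 0.1 -0.4 -3.5] M [-0.14 -0.03  0.02] gap 19.9 j [-12.9  23.7 -19.1  47.2   0.   49.9]
ring-nut mm [-0.   0.1] und 95.1 heading -62.78
```

>>> {"op": "play_rows", "data": {"motion": [{"jaw": 0,"x": 0,"y": 0,"z": -0.04,"rx": 0,"ry": 0,"rz": 0},{"jaw": 0,"x": 0,"y": 0,"z": 0,"rx": 0,"ry": 0,"rz": 0}]}}

```text
time: 7.47
tcp_pos: [0.5314, -0.0464, 0.1737]
ee_rot: [[-0.457, 0.889, -0.0], [0.889, 0.457, 0.0], [0.0, -0.0, -1.0]]
contact_force: [-0.2, -0.3, -2.1]
finger_gap: 0.0201
```

```bash
python3 st.py
python3 - <<'E'
from h import *
I=camera("wrist")
cv2.imwrite("pics/w8.png",cv2.resize(I[0:130,190:370],None,fx=4,fy=4,interpolation=cv2.INTER_CUBIC)[:,:,::-1])
E
```

```text
t 7.47 tcp [531.4 -46.4 173.7] yaw 117.22 z [-3.e-04  2.e-04 -1.e+00] F [-0.2 -0.3 -2.1] M [-0.12 -0.06  0.04] gap 20.1 j [-12.9  23.9 -19.2  46.9   0.   49.9]
ring-nut mm [0.1 0.1] und 93.4 heading -62.78
```

View pics/w8.png

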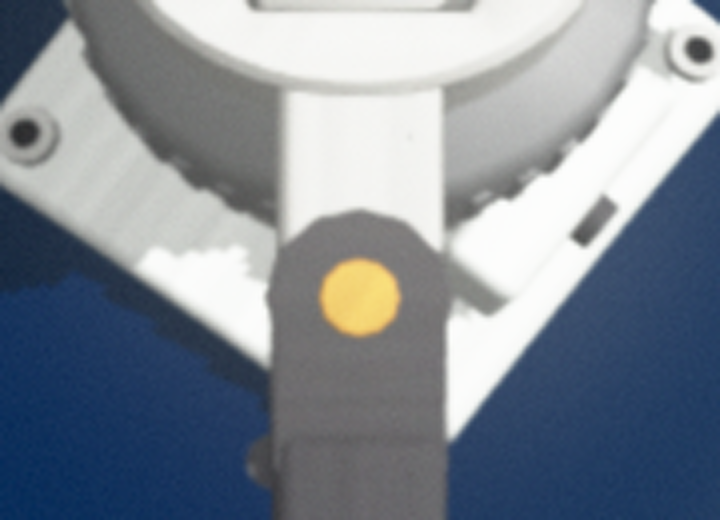

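>>> {"op": "play_rows", "data": {"motion": [{"jaw": 0,"x": 0,"y": 0,"z": -0.03,"rx": 0,"ry": 0,"rz": 0},{"jaw": 0,"x": 0,"y": 0,"z": 0,"rx": 0,"ry": 0,"rz": 0}]}}

```text
time: 7.68
tcp_pos: [0.5317, -0.0465, 0.1728]
ee_rot: [[-0.457, 0.889, 0.0], [0.889, 0.457, 0.0], [-0.0, 0.0, -1.0]]
contact_force: [-1.4, 1.3, -1.7]
finger_gap: 0.0203
```

```bash
python3 st.py
```

```text
t 7.68 tcp [531.7 -46.5 172.8] yaw 117.22 z [ 4.e-04  1.e-04 -1.e+00] F [-1.4  1.3 -1.7] M [0.04 0.18 0.06] gap 20.3 j [-12.9  23.9 -19.3  46.8   0.   49.9]
ring-nut mm [0.3 0. ] und 92.5 heading -62.78
```

>>> {"op": "play_rows", "data": {"motion": [{"jaw": 0,"x": 0,"y": 0,"z": -0.04,"rx": 0,"ry": 0,"rz": 0},{"jaw": 0,"x": 0,"y": 0,"z": 0,"rx": 0,"ry": 0,"rz": 0}]}}

```text
time: 7.85
tcp_pos: [0.5319, -0.0465, 0.1716]
ee_rot: [[-0.458, 0.889, 0.001], [0.889, 0.458, 0.0], [-0.0, 0.001, -1.0]]
contact_force: [-0.6, -0.8, 1.5]
finger_gap: 0.02
```

```bash
python3 st.py
```

```text
t 7.85 tcp [531.9 -46.5 171.6] yaw 117.23 z [ 1.e-03  2.e-04 -1.e+00] F [-0.6 -0.8  1.5] M [0.23 0.41 0.13] gap 20.0 j [-12.9  24.  -19.4  46.6   0.   49.9]
ring-nut mm [0.5 0. ] und 91.3 heading -62.769999999999996
```

The ring is home on the collar. The wrench sits about 1.2° nose-up in the grip, so I'll pitch the tool to level it.

>>> {"op": "play_rows", "data": {"motion": [{"jaw": 0,"x": -0.015,"y": 0.02,"z": 0.06,"rx": -0.1,"ry": -0.05,"rz": 0},{"jaw": 0,"x": -0.015,"y": 0.02,"z": 0.05,"rx": -0.1,"ry": -0.05,"rz": 0},{"jaw": 0,"x": 0,"y": 0,"z": 0,"rx": 0,"ry": 0,"rz": 0}]}}

```text
time: 8.1
tcp_pos: [0.5307, -0.0447, 0.1764]
ee_rot: [[-0.457, 0.889, 0.013], [0.889, 0.457, -0.022], [-0.026, 0.001, -1.0]]
contact_force: [0.7, -0.2, -1.8]
finger_gap: 0.0202
```

```bash
python3 st.py
python3 - <<'E'
from h import *
I=camera("wrist")
cv2.imwrite("pics/w9.png",cv2.resize(I[0:130,190:370],None,fx=4,fy=4,interpolation=cv2.INTER_CUBIC)[:,:,::-1])
E
```

```text
t 8.1 tcp [530.7 -44.7 176.4] yaw 117.2 z [ 0.0126 -0.0223 -0.9997] F [ 0.7 -0.2 -1.8] M [-0.06 -0.04  0.05] gap 20.2 j [-12.2  23.  -20.1  45.9  -1.1  50.6]
ring-nut mm [-0.7  1.8] und 96.1 heading -62.8
```

View pics/w9.png

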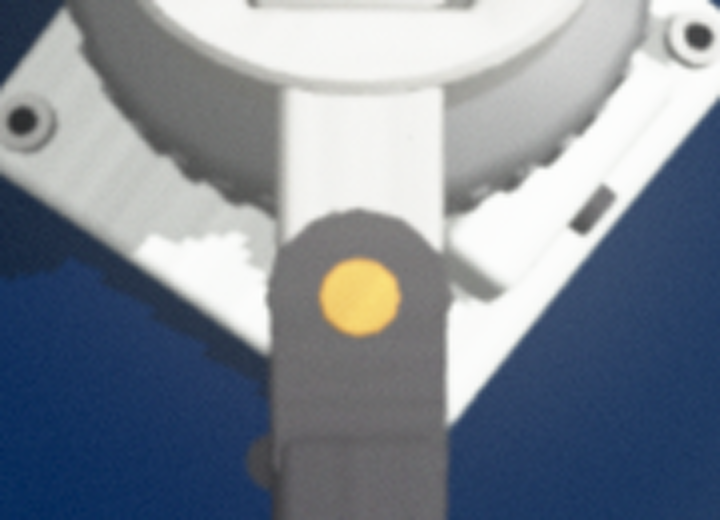

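>>> {"op": "play_rows", "data": {"motion": [{"jaw": 0,"x": 0,"y": 0,"z": -0.03,"rx": 0,"ry": 0,"rz": 0},{"jaw": 0,"x": 0,"y": 0,"z": 0,"rx": 0,"ry": 0,"rz": 0}]}}

```text
time: 8.32
tcp_pos: [0.5308, -0.0447, 0.1753]
ee_rot: [[-0.457, 0.889, 0.013], [0.889, 0.458, -0.022], [-0.026, 0.001, -1.0]]
contact_force: [-1.3, -0.8, -1.4]
finger_gap: 0.0199
```

```bash
python3 st.py
```

```text
t 8.32 tcp [530.8 -44.7 175.3] yaw 117.23 z [ 0.0132 -0.0224 -0.9997] F [-1.3 -0.8 -1.4] M [0.16 0.23 0.06] gap 19.9 j [-12.2  23.1 -20.2  45.7  -1.1  50.6]
ring-nut mm [-0.6  1.8] und 95.0 heading -62.769999999999996
```

```bash
cat > turn.py <<'E'
from h import *
import sys
# usage: turn.py cx cy total_deg n : per-row moves turning TCP about (cx,cy)
cx,cy,tot,n=map(float,sys.argv[1:5]);n=int(n)
s=read_state();p=s["tcp_pos"][:2]
c=np.array([cx,cy])
v=p-c; print("radius",np.linalg.norm(v),"dir",np.degrees(np.arctan2(v[1],v[0])))
a=np.radians(tot/n)
for i in range(n):
    w=np.array([[np.cos(a),-np.sin(a)],[np.sin(a),np.cos(a)]])@v
    print(((w-v)/.04).round(3),round(tot/n/6,3)); v=w
E
python3 turn.py .4666 .0802 -6 2
```

```text
radius 0.14046657680287303 dir -62.79014727247893
[-0.166 -0.08 ] -0.5
[-0.17  -0.071] -0.5
```

>>> {"op": "play_rows", "data": {"motion": [{"jaw": 0,"x": -0.166,"y": -0.08,"z": 0,"rx": 0,"ry": 0,"rz": -0.5},{"jaw": 0,"x": -0.17,"y": -0.07,"z": 0,"rx": 0,"ry": 0,"rz": -0.5},{"jaw": 0,"x": 0,"y": 0,"z": 0,"rx": 0,"ry": 0,"rz": 0}]}}

```text
time: 8.57
tcp_pos: [0.517, -0.0506, 0.1751]
ee_rot: [[-0.359, 0.933, 0.01], [0.933, 0.359, -0.023], [-0.025, 0.001, -1.0]]
contact_force: [-0.6, 0.7, 0.7]
finger_gap: 0.0195
```

```bash
cat >> st.py <<'E'
Nn=np.array([.4666,.0802]);v=s["tcp_pos"][:2]-Nn;rr=np.linalg.norm(v);tg=np.array([v[1],-v[0]])/rr
print("about nut: r %.1f dir %.2f  yaw-dir %.2f"%(rr*1000,np.degrees(np.arctan2(v[1],v[0])),np.degrees(np.arctan2(f[1],f[0]))-180-np.degrees(np.arctan2(v[1],v[0]))),"Ftan(cw) %.1f Frad %.1f"%(s["contact_force"][:2]@tg,s["contact_force"][:2]@v/rr))
E
python3 st.py; python3 turn.py .4666 .0802 -6 2
```

```text
t 8.57 tcp [517.  -50.6 175.1] yaw 111.06 z [ 0.0101 -0.0233 -0.9997] F [-0.6  0.7  0.7] M [0.27 0.21 0.07] gap 19.5 j [-13.1  22.  -22.1  45.1  -1.2  55.8]
ring-nut mm [-0.5  2.2] und 94.8 heading -68.94
about nut: r 140.2 dir -68.95  yaw-dir 0.01 Ftan(cw) 0.3 Frad -0.9
radius 0.14020058826230927 dir -68.95242369577231
[-0.173 -0.061] -0.5
[-0.176 -0.052] -0.5
```

>>> {"op": "play_rows", "data": {"motion": [{"jaw": 0,"x": -0.173,"y": -0.06,"z": 0,"rx": 0,"ry": 0,"rz": -0.5},{"jaw": 0,"x": -0.176,"y": -0.05,"z": 0,"rx": 0,"ry": 0,"rz": -0.5},{"jaw": 0,"x": 0,"y": 0,"z": 0,"rx": 0,"ry": 0,"rz": 0}]}}

```text
time: 8.82
tcp_pos: [0.5034, -0.0551, 0.1752]
ee_rot: [[-0.261, 0.965, 0.008], [0.965, 0.261, -0.024], [-0.025, 0.002, -1.0]]
contact_force: [-0.7, 0.1, -1.1]
finger_gap: 0.02
```

```bash
python3 st.py; python3 turn.py .4666 .0802 -6 2
```

```text
t 8.82 tcp [503.4 -55.1 175.2] yaw 105.11 z [ 0.0084 -0.0239 -0.9997] F [-0.7  0.1 -1.1] M [0.27 0.39 0.15] gap 20.0 j [-13.9  20.7 -24.   44.5  -1.2  61. ]
ring-nut mm [-0.   2.3] und 94.9 heading -74.89
about nut: r 140.2 dir -74.79  yaw-dir -0.09 Ftan(cw) 0.7 Frad -0.3
radius 0.1402020915401555 dir -74.79189958254418
[-0.178 -0.043] -0.5
[-0.18  -0.034] -0.5
```

>>> {"op": "play_rows", "data": {"motion": [{"jaw": 0,"x": -0.178,"y": -0.043,"z": 0,"rx": 0,"ry": 0,"rz": -0.5},{"jaw": 0,"x": -0.18,"y": -0.034,"z": 0,"rx": 0,"ry": 0,"rz": -0.5},{"jaw": 0,"x": 0,"y": 0,"z": 0,"rx": 0,"ry": 0,"rz": 0}]}}

```text
time: 9.07
tcp_pos: [0.4898, -0.0581, 0.1752]
ee_rot: [[-0.163, 0.987, 0.006], [0.986, 0.164, -0.024], [-0.025, 0.002, -1.0]]
contact_force: [-1.4, 0.1, 0.2]
finger_gap: 0.0195
```

```bash
python3 st.py; python3 turn.py .4666 .0802 -6 2
python3 - <<'E'
from h import *
I=camera("wrist")
cv2.imwrite("pics/w10.png",cv2.resize(I[0:130,190:370],None,fx=4,fy=4,interpolation=cv2.INTER_CUBIC)[:,:,::-1])
E
```

```text
t 9.07 tcp [489.8 -58.1 175.2] yaw 99.41 z [ 0.0064 -0.0245 -0.9997] F [-1.4  0.1  0.2] M [0.19 0.45 0.19] gap 19.5 j [-14.6  19.5 -25.8  43.9  -1.3  66. ]
ring-nut mm [0.2 2.3] und 94.9 heading -80.59
about nut: r 140.2 dir -80.49  yaw-dir -0.10 Ftan(cw) 1.3 Frad -0.3
radius 0.14020192531512368 dir -80.4915021819587
[-0.182 -0.026] -0.5
[-0.183 -0.016] -0.5
```

View pics/w10.png

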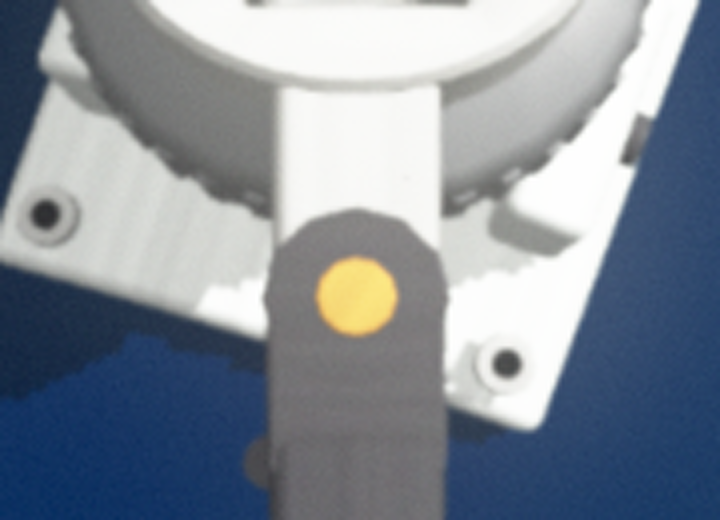

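>>> {"op": "play_rows", "data": {"motion": [{"jaw": 0,"x": -0.19,"y": -0.026,"z": 0,"rx": 0,"ry": 0,"rz": -0.48},{"jaw": 0,"x": -0.19,"y": -0.016,"z": 0,"rx": 0,"ry": 0,"rz": -0.48},{"jaw": 0,"x": 0,"y": 0,"z": 0,"rx": 0,"ry": 0,"rz": 0}]}}

```text
time: 9.37
tcp_pos: [0.4792, -0.0594, 0.1761]
ee_rot: [[-0.075, 0.997, 0.011], [0.997, 0.075, -0.024], [-0.025, 0.009, -1.0]]
contact_force: [0.4, 0.9, -2.2]
finger_gap: 0.0199
```

```bash
python3 st.py; python3 turn.py .4666 .0802 -6 2
```

```text
t 9.37 tcp [479.2 -59.4 176.1] yaw 94.3 z [ 0.0112 -0.0242 -0.9996] F [ 0.4  0.9 -2.2] M [0.14 0.24 1.19] gap 19.9 j [-15.1  18.3 -27.5  43.2  -1.2  70.5]
ring-nut mm [2.3 2.5] und 95.8 heading -85.7
about nut: r 140.2 dir -84.83  yaw-dir -0.87 Ftan(cw) -0.4 Frad -0.9
radius 0.14018229055055145 dir -84.82709881491292
[-0.183 -0.012] -0.5
[-0.183 -0.002] -0.5
```

The nut has seated: Mz is 1.19 N m and position advance has stalled at heading about −84.8°. From here I'll swing about the hinge pin rather than the nut.

```bash
python3 turn.py .4711 .0304 -9 3
```

```text
radius 0.09017939172442643 dir -84.82177890370241
[-0.118 -0.008] -0.5
[-0.118 -0.001] -0.5
[-0.118  0.005] -0.5
```

>>> {"op": "play_rows", "data": {"motion": [{"jaw": 0,"x": -0.13,"y": -0.01,"z": 0,"rx": 0,"ry": -0.03,"rz": -0.4},{"jaw": 0,"x": -0.13,"y": 0,"z": 0,"rx": 0,"ry": -0.03,"rz": -0.5},{"jaw": 0,"x": -0.12,"y": 0.005,"z": 0,"rx": 0,"ry": 0,"rz": -0.5},{"jaw": 0,"x": 0,"y": 0,"z": 0,"rx": 0,"ry": 0,"rz": 0}]}}

```text
time: 9.7
tcp_pos: [0.4666, -0.0595, 0.1759]
ee_rot: [[0.057, 0.998, 0.015], [0.998, -0.056, -0.028], [-0.027, 0.017, -1.0]]
contact_force: [0.6, -0.9, -1.0]
finger_gap: 0.02
```

```bash
python3 st.py; python3 turn.py .4711 .0304 -6 2
python3 - <<'E'
from h import *
I=camera("wrist")
cv2.imwrite("pics/w11.png",I[:,:,::-1])
E
```

```text
t 9.7 tcp [466.6 -59.5 175.9] yaw 86.76 z [ 0.015  -0.0276 -0.9995] F [ 0.6 -0.9 -1. ] M [-0.1   0.32  1.  ] gap 20.0 j [-15.5  17.  -29.6  42.2  -1.3  77.7]
ring-nut mm [8.3 2.6] und 95.6 heading -93.24
about nut: r 139.7 dir -90.01  yaw-dir -3.23 Ftan(cw) -0.6 Frad 0.9
radius 0.09001969850775213 dir -92.88506650083268
[-0.117  0.009] -0.5
[-0.117  0.015] -0.5
```

View pics/w11.png

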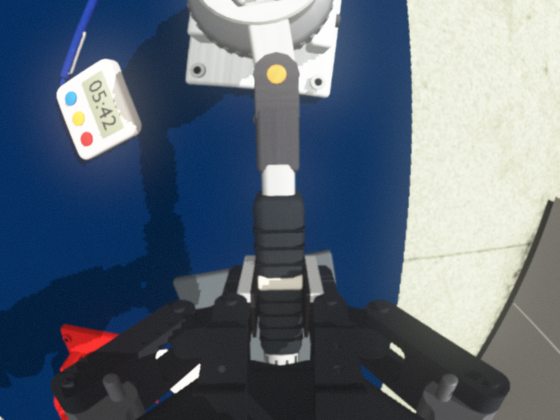

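>>> {"op": "play_rows", "data": {"motion": [{"jaw": 0,"x": -0.12,"y": 0.01,"z": 0,"rx": 0,"ry": 0.06,"rz": -0.5},{"jaw": 0,"x": -0.12,"y": 0.015,"z": 0,"rx": 0,"ry": 0.05,"rz": -0.5},{"jaw": 0,"x": 0,"y": 0,"z": 0,"rx": 0,"ry": 0,"rz": 0}]}}

```text
time: 10.0
tcp_pos: [0.4591, -0.0586, 0.1759]
ee_rot: [[0.148, 0.989, 0.001], [0.989, -0.148, -0.029], [-0.029, 0.005, -1.0]]
contact_force: [-1.0, -1.8, -1.3]
finger_gap: 0.0196
```

```bash
python3 st.py
python3 - <<'E'
from h import *
import pickle
s=read_state();m=camera_model("wrist");I=camera("wrist");pickle.dump((s,m,I),open("w12.pkl","wb"))
cv2.imwrite("pics/w12.png",cv2.resize(I[0:180,180:380],None,fx=3.3,fy=3.3,interpolation=cv2.INTER_CUBIC)[:,:,::-1])
E
```

```text
t 10.0 tcp [459.1 -58.6 175.9] yaw 81.51 z [ 0.0012 -0.029  -0.9996] F [-1.  -1.8 -1.3] M [-0.19  0.3   0.95] gap 19.6 j [-15.5  16.7 -30.   42.8  -1.6  83. ]
ring-nut mm [13.8  2.1] und 95.6 heading -98.49
about nut: r 139.0 dir -93.09  yaw-dir -5.40 Ftan(cw) 0.9 Frad 1.9
```

View pics/w12.png

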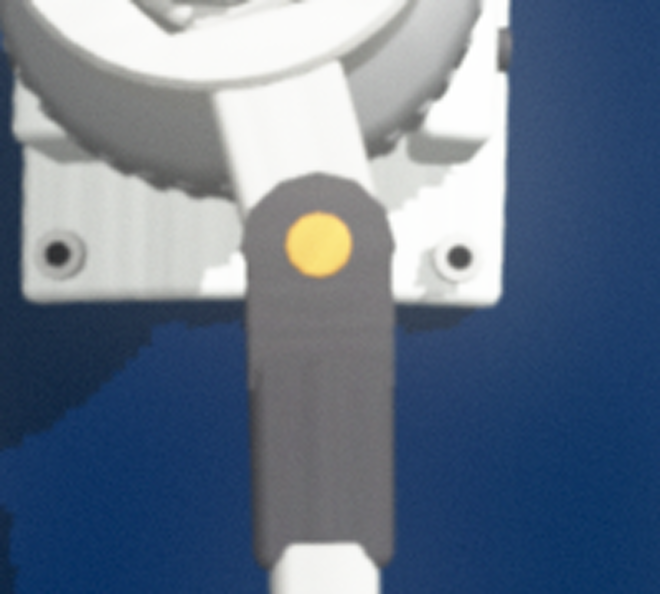

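The bend is clear: the neck edges make about 13.8° (0.24 rad) with the handle, and the headings agree. I'll stop here and ease off about the pin.

```bash
python3 turn.py .4711 .0304 12 4
```

```text
radius 0.08987533561878175 dir -97.47410876010392
[ 0.117 -0.012] 0.5
[ 0.117 -0.006] 0.5
[0.118 0.   ] 0.5
[0.117 0.006] 0.5
```

>>> {"op": "play_rows", "data": {"motion": [{"jaw": 0,"x": 0.117,"y": -0.012,"z": 0,"rx": 0,"ry": 0,"rz": 0.5},{"jaw": 0,"x": 0.117,"y": -0.006,"z": 0,"rx": 0,"ry": 0,"rz": 0.5},{"jaw": 0,"x": 0.118,"y": 0,"z": 0,"rx": 0,"ry": 0,"rz": 0.5},{"jaw": 0,"x": 0.117,"y": 0.006,"z": 0,"rx": 0,"ry": 0,"rz": 0.5},{"jaw": 0,"x": 0,"y": 0,"z": 0,"rx": 0,"ry": 0,"rz": 0}]}}

```text
time: 10.47
tcp_pos: [0.4816, -0.059, 0.1759]
ee_rot: [[-0.096, 0.995, 0.01], [0.995, 0.096, -0.027], [-0.028, 0.007, -1.0]]
contact_force: [-0.7, -1.9, -1.3]
finger_gap: 0.0198
```

```bash
python3 st.py
python3 - <<'E'
from h import *
I=camera("wrist")
cv2.imwrite("pics/w13.png",cv2.resize(I[0:180,180:380],None,fx=3.3,fy=3.3,interpolation=cv2.INTER_CUBIC)[:,:,::-1])
E
```

```text
t 10.47 tcp [481.6 -59.  175.9] yaw 95.5 z [ 0.0099 -0.0269 -0.9996] F [-0.7 -1.9 -1.3] M [-0.2   0.34  0.93] gap 19.8 j [-14.9  18.6 -27.2  43.3  -1.3  69.6]
ring-nut mm [1.6 2.7] und 95.6 heading -84.5
about nut: r 140.0 dir -83.86  yaw-dir -0.64 Ftan(cw) 0.9 Frad 1.8
```

View pics/w13.png

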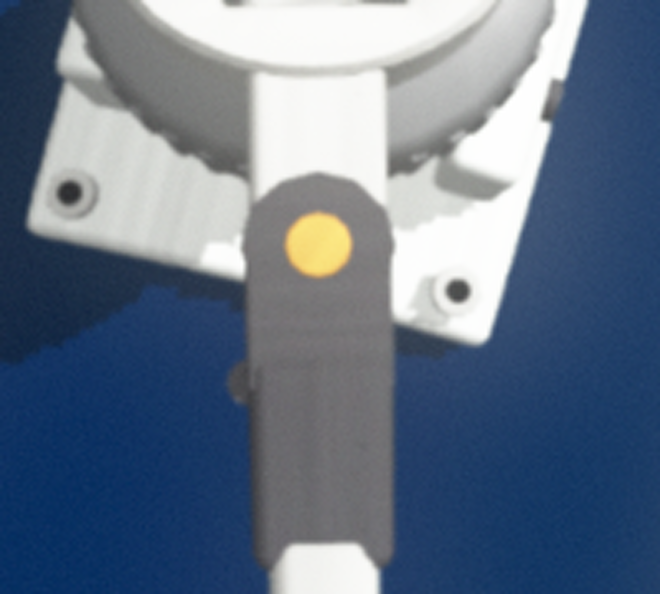

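>>> {"op": "play_rows", "data": {"motion": [{"jaw": 0,"x": 0.1,"y": 0.01,"z": 0,"rx": 0,"ry": 0.05,"rz": 0.3},{"jaw": 0,"x": 0.03,"y": 0,"z": 0,"rx": 0,"ry": 0,"rz": 0.1},{"jaw": 0,"x": 0,"y": 0,"z": 0,"rx": 0,"ry": 0,"rz": 0}]}}

```text
time: 10.77
tcp_pos: [0.4861, -0.0585, 0.1756]
ee_rot: [[-0.135, 0.991, 0.004], [0.991, 0.135, -0.026], [-0.027, 0.001, -1.0]]
contact_force: [-1.8, -1.1, -1.0]
finger_gap: 0.0201
```

```bash
python3 st.py
```

```text
t 10.77 tcp [486.1 -58.5 175.6] yaw 97.74 z [ 0.0041 -0.0265 -0.9996] F [-1.8 -1.1 -1. ] M [-0.08  0.43  0.33] gap 20.1 j [-14.7  19.2 -26.2  43.9  -1.4  67.6]
ring-nut mm [0.6 2.5] und 95.3 heading -82.26
about nut: r 140.1 dir -82.00  yaw-dir -0.26 Ftan(cw) 2.0 Frad 0.8
```

>>> {"op": "play_rows", "data": {"motion": [{"jaw": 0,"x": 0.1,"y": 0.015,"z": 0,"rx": 0,"ry": 0,"rz": 0.3},{"jaw": 0,"x": 0.03,"y": 0,"z": 0,"rx": 0,"ry": 0,"rz": 0.12},{"jaw": 0,"x": 0,"y": 0,"z": 0,"rx": 0,"ry": 0,"rz": 0}]}}

```text
time: 11.02
tcp_pos: [0.4914, -0.0578, 0.1757]
ee_rot: [[-0.175, 0.984, 0.006], [0.984, 0.176, -0.025], [-0.026, 0.002, -1.0]]
contact_force: [-0.9, 0.3, -0.5]
finger_gap: 0.0201
```

```bash
python3 st.py
python3 - <<'E'
from h import *
I=camera("wrist")
cv2.imwrite("pics/w14.png",cv2.resize(I[0:180,180:380],None,fx=3.3,fy=3.3,interpolation=cv2.INTER_CUBIC)[:,:,::-1])
E
```

```text
t 11.02 tcp [491.4 -57.8 175.7] yaw 100.11 z [ 0.0064 -0.0253 -0.9997] F [-0.9  0.3 -0.5] M [0.11 0.22 0.11] gap 20.1 j [-14.5  19.7 -25.6  44.   -1.3  65.4]
ring-nut mm [0.1 2.3] und 95.4 heading -79.89
about nut: r 140.2 dir -79.80  yaw-dir -0.09 Ftan(cw) 0.8 Frad -0.4
```

View pics/w14.png

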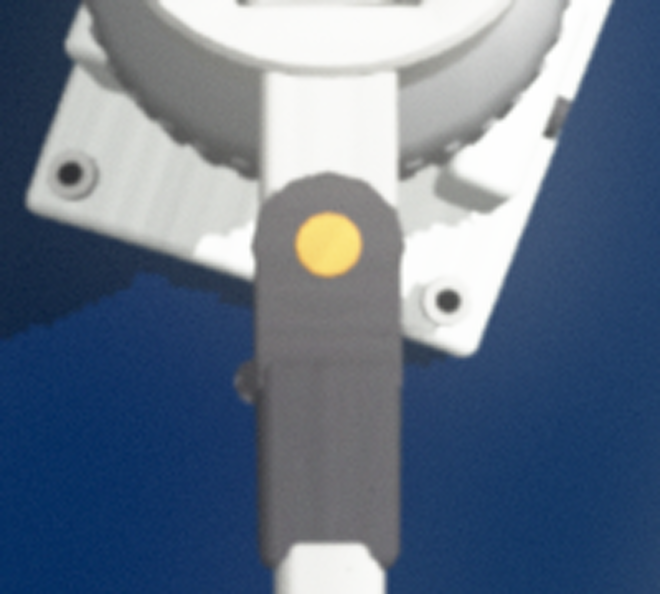

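The handle is straight, the load is near zero and the ring is still down. Lifting straight up now.

>>> {"op": "play_rows", "data": {"motion": [{"jaw": 0,"x": 0,"y": 0,"z": 0.12,"rx": 0,"ry": 0,"rz": 0},{"jaw": 0,"x": 0,"y": 0,"z": 0.15,"rx": 0,"ry": 0,"rz": 0},{"jaw": 0,"x": 0,"y": 0,"z": 0,"rx": 0,"ry": 0,"rz": 0}]}}

```text
time: 11.32
tcp_pos: [0.4909, -0.0579, 0.1873]
ee_rot: [[-0.172, 0.985, 0.006], [0.985, 0.172, -0.026], [-0.026, 0.001, -1.0]]
contact_force: [0.3, 0.3, -2.9]
finger_gap: 0.0197
```

```bash
python3 st.py
```

```text
t 11.32 tcp [490.9 -57.9 187.3] yaw 99.92 z [ 0.0059 -0.0255 -0.9997] F [ 0.3  0.3 -2.9] M [0.08 0.1  0.07] gap 19.7 j [-14.5  18.8 -24.7  45.7  -1.3  65.6]
ring-nut mm [0.1 2.3] und 107.0 heading -80.08
about nut: r 140.2 dir -80.03  yaw-dir -0.05 Ftan(cw) -0.4 Frad -0.3
```

>>> {"op": "play_rows", "data": {"motion": [{"jaw": 0,"x": 0,"y": 0,"z": 0.4,"rx": 0,"ry": 0,"rz": 0},{"jaw": 0,"x": 0,"y": 0,"z": 0.6,"rx": 0,"ry": 0,"rz": 0},{"jaw": 0,"x": 0,"y": -0.3,"z": 0.6,"rx": 0,"ry": 0,"rz": 0},{"jaw": 0,"x": 0,"y": -0.7,"z": 0,"rx": 0,"ry": 0,"rz": 0},{"jaw": 0,"x": 0,"y": -0.8,"z": 0,"rx": 0,"ry": 0,"rz": 0},{"jaw": 0,"x": 0,"y": -0.8,"z": 0,"rx": 0,"ry": 0,"rz": 0},{"jaw": 0,"x": 0,"y": -0.8,"z": 0,"rx": 0,"ry": 0,"rz": 0},{"jaw": 0,"x": 0,"y": -0.8,"z": 0,"rx": 0,"ry": 0,"rz": 0}]}}

```text
time: 11.98
tcp_pos: [0.4895, -0.2268, 0.2574]
ee_rot: [[-0.178, 0.984, 0.009], [0.984, 0.178, -0.026], [-0.027, 0.004, -1.0]]
contact_force: [1.4, 0.1, -2.3]
finger_gap: 0.0196
```

```bash
python3 st.py
```

```text
t 11.98 tcp [ 489.5 -226.8  257.4] yaw 100.25 z [ 0.0088 -0.0263 -0.9996] F [ 1.4  0.1 -2.3] M [-0.02 -0.15 -0.02] gap 19.6 j [-32.2  19.2 -12.4  57.1  -1.   47.6]
ring-nut mm [  -2.1 -166.8] und 177.1 heading -79.75
about nut: r 307.9 dir -85.74  yaw-dir 5.99 Ftan(cw) -1.4 Frad -0.0
```

>>> {"op": "play_rows", "data": {"motion": [{"jaw": 0,"x": -0.1,"y": -0.7,"z": 0,"rx": 0,"ry": 0.03,"rz": -0.05},{"jaw": 0,"x": -0.1,"y": -0.7,"z": -0.2,"rx": 0,"ry": 0,"rz": -0.05},{"jaw": 0,"x": 0,"y": -0.5,"z": -0.5,"rx": 0,"ry": 0,"rz": 0},{"jaw": 0,"x": 0,"y": -0.2,"z": -0.6,"rx": 0,"ry": 0,"rz": 0},{"jaw": 0,"x": 0,"y": 0,"z": -0.6,"rx": 0,"ry": 0,"rz": 0},{"jaw": 0,"x": 0,"y": 0,"z": -0.6,"rx": 0,"ry": 0,"rz": 0},{"jaw": 0,"x": 0,"y": 0,"z": -0.3,"rx": 0,"ry": 0,"rz": 0},{"jaw": 0,"x": 0,"y": 0,"z": 0,"rx": 0,"ry": 0,"rz": 0}]}}

```text
time: 12.65
tcp_pos: [0.48, -0.3254, 0.1442]
ee_rot: [[-0.154, 0.988, 0.012], [0.987, 0.154, -0.036], [-0.037, 0.006, -0.999]]
contact_force: [-0.3, -0.3, -2.7]
finger_gap: 0.0199
```

```bash
python3 st.py
```

```text
t 12.65 tcp [ 480.  -325.4  144.2] yaw 98.87 z [ 0.0119 -0.0356 -0.9993] F [-0.3 -0.3 -2.7] M [-0.06  0.13 -0.05] gap 19.9 j [-40.9  29.1 -15.6  43.4  -1.1  40.2]
ring-nut mm [  -8.2 -264.8] und 63.9 heading -81.13
about nut: r 405.9 dir -88.10  yaw-dir 6.98 Ftan(cw) 0.3 Frad 0.3
```

>>> {"op": "play_rows", "data": {"motion": [{"jaw": 0,"x": 0,"y": 0.18,"z": -0.3,"rx": 0.13,"ry": 0.08,"rz": 0},{"jaw": 0,"x": 0,"y": 0,"z": -0.4,"rx": 0,"ry": 0,"rz": 0},{"jaw": 0,"x": 0,"y": 0,"z": -0.35,"rx": 0,"ry": 0,"rz": 0},{"jaw": 0,"x": 0,"y": 0,"z": 0,"rx": 0,"ry": 0,"rz": 0}]}}

```text
time: 12.98
tcp_pos: [0.4809, -0.3173, 0.1021]
ee_rot: [[-0.153, 0.988, 0.004], [0.988, 0.154, -0.021], [-0.021, 0.001, -1.0]]
contact_force: [-0.0, 0.5, -2.8]
finger_gap: 0.02
```

```bash
python3 st.py
```

```text
t 12.98 tcp [ 480.9 -317.3  102.1] yaw 98.83 z [ 0.0043 -0.021  -0.9998] F [-0.   0.5 -2.8] M [-0.01 -0.01 -0.02] gap 20.0 j [-40.3  32.2 -17.7  39.1  -0.8  40.8]
ring-nut mm [  -7.2 -256.7] und 21.8 heading -81.17
about nut: r 397.8 dir -87.93  yaw-dir 6.76 Ftan(cw) 0.0 Frad -0.5
```

>>> {"op": "play_rows", "data": {"motion": [{"jaw": 0,"x": 0,"y": 0,"z": -0.1,"rx": 0,"ry": 0,"rz": 0},{"jaw": 0,"x": 0,"y": 0,"z": -0.1,"rx": 0,"ry": 0,"rz": 0},{"jaw": 0,"x": 0,"y": 0,"z": 0,"rx": 0,"ry": 0,"rz": 0}]}}

```text
time: 13.23
tcp_pos: [0.4821, -0.3169, 0.0953]
ee_rot: [[-0.154, 0.988, 0.006], [0.988, 0.154, -0.021], [-0.022, 0.002, -1.0]]
contact_force: [1.2, 0.6, -1.9]
finger_gap: 0.0197
```

>>> {"op": "play_rows", "data": {"motion": [{"jaw": 0,"x": 0,"y": 0,"z": -0.04,"rx": 0,"ry": 0,"rz": 0},{"jaw": 0,"x": 0,"y": 0,"z": -0.02,"rx": 0,"ry": 0,"rz": 0},{"jaw": 0,"x": 0,"y": 0,"z": 0,"rx": 0,"ry": 0,"rz": 0}]}}

```text
time: 13.48
tcp_pos: [0.483, -0.3175, 0.0944]
ee_rot: [[-0.154, 0.988, 0.008], [0.988, 0.154, -0.023], [-0.024, 0.004, -1.0]]
contact_force: [-0.8, 0.6, -2.3]
finger_gap: 0.0201
```

```bash
python3 st.py
```

```text
t 13.48 tcp [ 483.  -317.5   94.4] yaw 98.88 z [ 0.0075 -0.023  -0.9997] F [-0.8  0.6 -2.3] M [-0.06  0.12  0.  ] gap 20.1 j [-40.2  32.8 -18.   38.   -0.7  40.9]
ring-nut mm [  -5.2 -256.9] und 14.1 heading -81.12
about nut: r 398.0 dir -87.64  yaw-dir 6.51 Ftan(cw) 0.7 Frad -0.6
```

>>> {"op": "play_rows", "data": {"motion": [{"jaw": 0,"x": -0.02,"y": 0,"z": -0.07,"rx": 0,"ry": 0.03,"rz": 0},{"jaw": 0,"x": 0,"y": 0,"z": -0.04,"rx": 0,"ry": 0,"rz": 0},{"jaw": 0,"x": 0,"y": 0,"z": 0,"rx": 0,"ry": 0,"rz": 0}]}}

```text
time: 13.73
tcp_pos: [0.4826, -0.3179, 0.0906]
ee_rot: [[-0.154, 0.988, 0.005], [0.988, 0.154, -0.024], [-0.025, 0.002, -1.0]]
contact_force: [0.2, 0.4, -1.9]
finger_gap: 0.0194
```

```bash
python3 st.py
```

```text
t 13.73 tcp [ 482.6 -317.9   90.6] yaw 98.88 z [ 0.0053 -0.0241 -0.9997] F [ 0.2  0.4 -1.9] M [-0.01 -0.06 -0.07] gap 19.4 j [-40.2  33.1 -18.2  37.6  -0.9  40.9]
ring-nut mm [  -5.7 -257.3] und 10.3 heading -81.12
about nut: r 398.4 dir -87.70  yaw-dir 6.58 Ftan(cw) -0.2 Frad -0.4
```

>>> {"op": "play_rows", "data": {"motion": [{"jaw": 0,"x": 0,"y": 0,"z": -0.04,"rx": 0,"ry": 0.0,"rz": 0},{"jaw": 0,"x": 0,"y": 0,"z": -0.01,"rx": 0,"ry": 0,"rz": 0},{"jaw": 0,"x": 0,"y": 0,"z": 0,"rx": 0,"ry": 0,"rz": 0}]}}

```text
time: 13.98
tcp_pos: [0.4827, -0.318, 0.0897]
ee_rot: [[-0.154, 0.988, 0.006], [0.988, 0.154, -0.024], [-0.025, 0.002, -1.0]]
contact_force: [-0.3, -0.2, -1.8]
finger_gap: 0.0201
```

```bash
python3 st.py
```

```text
t 13.98 tcp [ 482.7 -318.    89.7] yaw 98.87 z [ 0.0059 -0.0244 -0.9997] F [-0.3 -0.2 -1.8] M [0.19 0.15 0.02] gap 20.1 j [-40.3  33.2 -18.2  37.4  -0.8  40.9]
ring-nut mm [  -5.6 -257.4] und 9.4 heading -81.13
about nut: r 398.5 dir -87.69  yaw-dir 6.56 Ftan(cw) 0.3 Frad 0.2
```

>>> {"op": "play_rows", "data": {"motion": [{"jaw": 0,"x": 0,"y": 0,"z": -0.035,"rx": 0.03,"ry": 0.02,"rz": 0},{"jaw": 0,"x": 0,"y": 0,"z": -0.01,"rx": 0,"ry": 0,"rz": 0},{"jaw": 0,"x": 0,"y": 0,"z": 0,"rx": 0,"ry": 0,"rz": 0}]}}

```text
time: 14.23
tcp_pos: [0.4829, -0.3182, 0.0896]
ee_rot: [[-0.154, 0.988, 0.005], [0.988, 0.155, -0.022], [-0.022, 0.001, -1.0]]
contact_force: [-1.1, -0.5, -1.3]
finger_gap: 0.0197
```

```bash
python3 st.py
python3 - <<'E'
from h import *
cv2.imwrite("pics/w15.png",camera("wrist")[:,:,::-1])
E
```

```text
t 14.23 tcp [ 482.9 -318.2   89.6] yaw 98.89 z [ 0.0048 -0.0219 -0.9997] F [-1.1 -0.5 -1.3] M [0.18 0.07 0.06] gap 19.7 j [-40.3  33.3 -18.   37.6  -0.8  40.8]
ring-nut mm [  -5.3 -257.6] und 9.3 heading -81.11
about nut: r 398.8 dir -87.65  yaw-dir 6.54 Ftan(cw) 1.1 Frad 0.5
```

View pics/w15.png

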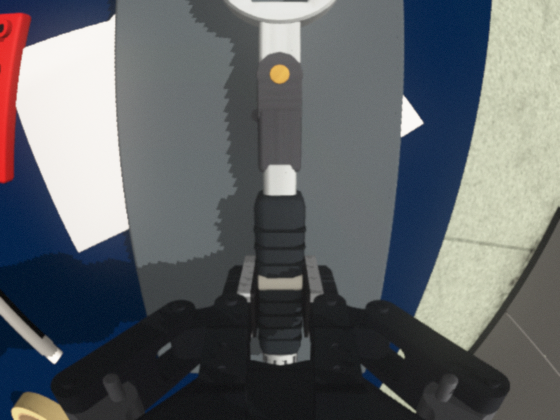

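>>> {"op": "play_rows", "data": {"motion": [{"jaw": 0,"x": 0,"y": 0,"z": -0.04,"rx": 0.02,"ry": 0.0,"rz": 0},{"jaw": 0,"x": 0,"y": 0,"z": -0.02,"rx": 0,"ry": 0,"rz": 0},{"jaw": 0,"x": 0,"y": 0,"z": 0,"rx": 0,"ry": 0,"rz": 0}]}}

```text
time: 14.53
tcp_pos: [0.4829, -0.3183, 0.0897]
ee_rot: [[-0.155, 0.988, 0.005], [0.988, 0.155, -0.021], [-0.021, 0.002, -1.0]]
contact_force: [-1.1, 0.1, -1.9]
finger_gap: 0.02
```

```bash
python3 st.py
```

```text
t 14.53 tcp [ 482.9 -318.3   89.7] yaw 98.89 z [ 0.0051 -0.0207 -0.9998] F [-1.1  0.1 -1.9] M [ 0.11  0.12 -0.07] gap 20.0 j [-40.3  33.3 -18.   37.7  -0.7  40.8]
ring-nut mm [  -5.4 -257.7] und 9.4 heading -81.11
about nut: r 398.8 dir -87.65  yaw-dir 6.55 Ftan(cw) 1.1 Frad -0.1
```

>>> {"op": "play_rows", "data": {"motion": [{"jaw": 0,"x": 0,"y": 0,"z": -0.06,"rx": 0,"ry": 0.0,"rz": 0},{"jaw": 0,"x": 0,"y": 0,"z": 0,"rx": 0,"ry": 0,"rz": 0}]}}

```text
time: 14.7
tcp_pos: [0.4831, -0.3184, 0.09]
ee_rot: [[-0.155, 0.988, 0.006], [0.988, 0.155, -0.022], [-0.022, 0.003, -1.0]]
contact_force: [0.0, 0.8, -3.1]
finger_gap: 0.0201
```

```bash
python3 st.py
```

```text
t 14.7 tcp [ 483.1 -318.4   90. ] yaw 98.9 z [ 0.0062 -0.0217 -0.9997] F [ 0.   0.8 -3.1] M [0.02 0.17 0.02] gap 20.1 j [-40.3  33.3 -18.   37.6  -0.7  40.8]
ring-nut mm [  -5.2 -257.8] und 9.7 heading -81.1
about nut: r 398.9 dir -87.62  yaw-dir 6.53 Ftan(cw) -0.1 Frad -0.8
```

>>> {"op": "play_rows", "data": {"motion": [{"jaw": 0,"x": 0,"y": 0,"z": -0.05,"rx": 0,"ry": 0.0,"rz": 0},{"jaw": 0,"x": 0,"y": 0,"z": -0.05,"rx": 0,"ry": 0,"rz": 0}]}}

```text
time: 14.87
tcp_pos: [0.4835, -0.3185, 0.0893]
ee_rot: [[-0.155, 0.988, 0.007], [0.988, 0.155, -0.023], [-0.024, 0.004, -1.0]]
contact_force: [-12.5, 9.6, 44.5]
finger_gap: 0.0198
```

```bash
python3 st.py
```

```text
t 14.87 tcp [ 483.5 -318.5   89.3] yaw 98.92 z [ 0.0074 -0.0231 -0.9997] F [-12.5   9.6  44.5] M [ 2.05  2.8  -0.04] gap 19.8 j [-40.3  33.3 -18.1  37.4  -0.7  40.8]
ring-nut mm [  -4.9 -258. ] und 9.0 heading -81.08
about nut: r 399.1 dir -87.58  yaw-dir 6.50 Ftan(cw) 12.1 Frad -10.1
```

>>> {"op": "play_rows", "data": {"motion": [{"jaw": 0,"x": 0,"y": 0,"z": 0.02,"rx": 0,"ry": 0.0,"rz": 0},{"jaw": 0,"x": 0,"y": 0,"z": 0,"rx": 0,"ry": 0,"rz": 0}]}}

```text
time: 15.03
tcp_pos: [0.4836, -0.3186, 0.0908]
ee_rot: [[-0.155, 0.988, 0.008], [0.988, 0.155, -0.024], [-0.025, 0.004, -1.0]]
contact_force: [0.1, -0.4, -2.9]
finger_gap: 0.0199
```

```bash
python3 st.py
```

```text
t 15.03 tcp [ 483.6 -318.6   90.8] yaw 98.92 z [ 0.0081 -0.0237 -0.9997] F [ 0.1 -0.4 -2.9] M [-0.08  0.01  0.05] gap 19.9 j [-40.3  33.2 -18.1  37.5  -0.7  40.8]
ring-nut mm [  -4.8 -258. ] und 10.5 heading -81.08
about nut: r 399.2 dir -87.56  yaw-dir 6.48 Ftan(cw) -0.1 Frad 0.4
```

>>> {"op": "play_rows", "data": {"motion": [{"jaw": 0,"x": 0,"y": 0,"z": -0.03,"rx": 0,"ry": 0.04,"rz": 0},{"jaw": 0,"x": 0,"y": 0,"z": 0,"rx": 0,"ry": 0,"rz": 0},{"jaw": 0,"x": 0,"y": 0,"z": 0,"rx": 0,"ry": 0,"rz": 0}], "grip_force": 20}}

```text
time: 15.28
tcp_pos: [0.4838, -0.3188, 0.0895]
ee_rot: [[-0.155, 0.988, 0.004], [0.988, 0.155, -0.024], [-0.024, -0.0, -1.0]]
contact_force: [-2.2, 2.4, 9.5]
finger_gap: 0.0199
```

```bash
python3 st.py
```

```text
t 15.28 tcp [ 483.8 -318.8   89.5] yaw 98.91 z [ 0.0037 -0.0238 -0.9997] F [-2.2  2.4  9.5] M [0.44 0.59 0.01] gap 19.9 j [-40.2  33.4 -17.9  37.7  -0.9  40.9]
ring-nut mm [  -4.5 -258.2] und 9.2 heading -81.09
about nut: r 399.3 dir -87.53  yaw-dir 6.44 Ftan(cw) 2.1 Frad -2.5
```

>>> {"op": "play_rows", "data": {"motion": [{"jaw": 0.35,"x": 0,"y": 0,"z": 0,"rx": 0,"ry": 0,"rz": 0},{"jaw": 0.6,"x": 0,"y": 0,"z": 0,"rx": 0,"ry": 0,"rz": 0},{"jaw": 0.8,"x": 0,"y": 0,"z": 0,"rx": 0,"ry": 0,"rz": 0},{"jaw": 0.8,"x": 0,"y": 0,"z": 0,"rx": 0,"ry": 0,"rz": 0},{"jaw": 0.8,"x": 0,"y": 0,"z": 0,"rx": 0,"ry": 0,"rz": 0}]}}

```text
time: 15.7
tcp_pos: [0.484, -0.319, 0.0876]
ee_rot: [[-0.155, 0.988, 0.003], [0.988, 0.155, -0.023], [-0.023, -0.001, -1.0]]
contact_force: [-0.7, -0.3, 0.1]
finger_gap: 0.0683
```

```bash
python3 st.py;  python3 - <<'E'
from h import *
cv2.imwrite("pics/w16.png",camera("wrist")[:,:,::-1])
E
```

```text
t 15.7 tcp [ 484.  -319.    87.6] yaw 98.9 z [ 0.0027 -0.0233 -0.9997] F [-0.7 -0.3  0.1] M [ 0.03  0.03 -0.02] gap 68.3 j [-40.2  33.6 -17.9  37.6  -0.9  40.9]
ring-nut mm [  -4.3 -258.4] und 7.3 heading -81.1
about nut: r 399.5 dir -87.50  yaw-dir 6.40 Ftan(cw) 0.7 Frad 0.3
```

View pics/w16.png

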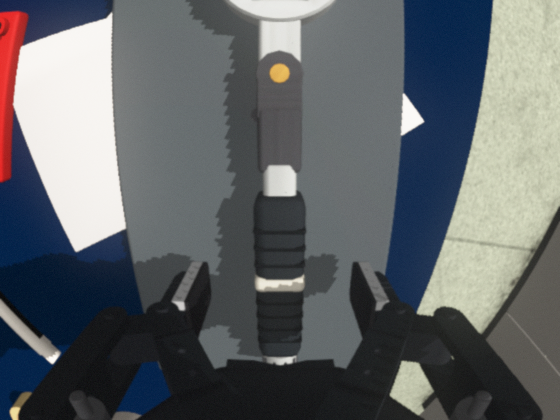

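Released, and both pads are clear of the grip. Retreating straight up, then I'll check the scene.

>>> {"op": "play_rows", "data": {"motion": [{"jaw": 0.8,"x": 0,"y": 0,"z": 0.2,"rx": 0,"ry": 0,"rz": 0},{"jaw": 0.8,"x": 0,"y": 0,"z": 0.6,"rx": 0,"ry": 0,"rz": 0},{"jaw": 0.8,"x": 0,"y": 0,"z": 0.8,"rx": 0,"ry": 0,"rz": 0},{"jaw": 0.8,"x": 0,"y": 0,"z": 0.8,"rx": 0,"ry": 0,"rz": 0},{"jaw": 0.8,"x": 0,"y": 0,"z": 0.8,"rx": 0,"ry": 0,"rz": 0},{"jaw": 0.8,"x": 0,"y": 0,"z": 0.4,"rx": 0,"ry": 0,"rz": 0},{"jaw": 0.8,"x": 0,"y": 0,"z": 0,"rx": 0,"ry": 0,"rz": 0}]}}

```text
time: 16.33
tcp_pos: [0.4815, -0.317, 0.2392]
ee_rot: [[-0.155, 0.988, -0.001], [0.988, 0.155, -0.021], [-0.02, -0.004, -1.0]]
contact_force: [1.1, -0.6, 0.0]
finger_gap: 0.0682
```

```bash
python3 st.py;  python3 - <<'E'
from h import *
cv2.imwrite("pics/w17.png",camera("wrist")[:,:,::-1])
S=camera("side");cv2.imwrite("pics/s17.png",S[:,:,::-1])
E
```

```text
t 16.33 tcp [ 481.5 -317.   239.2] yaw 98.89 z [-6.000e-04 -2.060e-02 -9.998e-01] F [ 1.1 -0.6  0. ] M [-0.   -0.02 -0.  ] gap 68.2 j [-40.2  24.2  -7.7  57.3  -0.9  40.9]
ring-nut mm [  -6.8 -256.4] und 158.9 heading -81.11
about nut: r 397.5 dir -87.85  yaw-dir 6.74 Ftan(cw) -1.1 Frad 0.6
```

View pics/w17.png

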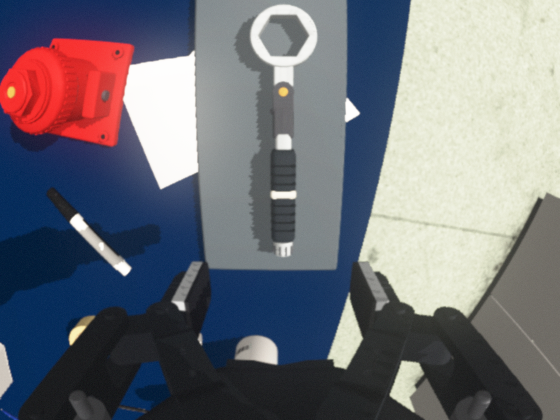

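View pics/s17.png

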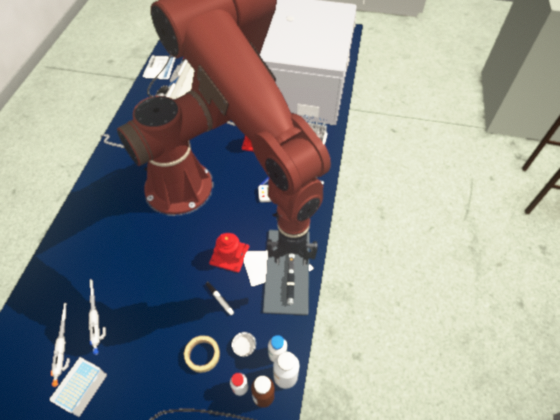

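The wrench lies flat and straight on its pad, with the ring at (284,35) and the pale band at (283,195) in the wrist view. The dish at (244,344) and bottle at (277,348) are where they started. The robot touches nothing, so I'm handing in.

```bash
python3 -c "
from station import *
print(job_done())"
```

```text
the job is handed in; nothing more can be done
None
```

I closed the vessel with the torque wrench, laid the wrench back on its pad and handed the job in at about 16.4 s of the 72 s. No verdict is reported.

- **Fitting the ring:** the first try rode up on the hexagon's corners. I lifted it, shifted about 2 mm back along the handle, and it dropped home on the collar with under 10 N of contact.
- **Turning:** I turned about 22° clockwise until the nut seated. The hinge then broke over to about 0.24 rad by image and heading, short of the 0.40 stop.
- **Easing off:** the handle sprang straight with the ring still on the nut. The load was near zero before I lifted it off.
- **Last checks:** the wrench lies flat and straight on the pad with the gripper clear of it. The dish and the blue-capped bottle look unmoved in the side view. The arm partly hid the tube tray there, so I could not recheck it fully, but nothing came near it.
- **What went less well:** while setting the wrench down, one step pressed it on the pad with about 45 N at the wrist for an instant. That went through the held wrench, not the gripper's body. I backed off, set it down again at about 12 N and let go.

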